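# Load the hemmed-in dish into the stage insert

## Robot

A 6-joint arm with a two-finger parallel gripper is mounted at the origin on a cart in front of the work surface, level with it; the furniture and walls round the work are solid. World frame = base frame: x ahead of the robot, y to its left, z up, the work surface at z = 0. Lengths are in mm, angles in rad, forces in N, time in s.
With the tool pointing down it reaches from about 400 to 925 mm from the base axis. Payload 12.5 kg.
Tool frame: the origin (TCP) lies at the very end of the fingers, on their centre line; the grasp point (between the pads) lies 19 mm behind it (env.tcp_to_grasp is the distance from the TCP to the grasp point, in mm); z points along the fingers, x is the direction in which the jaws open and shut, and the axes are right-handed (so a half turn about z gives the same grasp; the last joint's range is limited). The gripper opens to 95 mm and grips with 3 to 60 N. Pads are 20 mm wide; open, the fingers measure 119 mm over their backs; the gripper's body (75 mm by 180 mm) begins 59 mm behind the grasp point.
Start: joints at [-1.449, 0.491, 1.559, -0, 1.092, -0.106], TCP at [141.169, -608.866, 214.661] pointing down, gripper open.
Joint ranges: [-3.1, 3.1], [-0.84, 2.19], [0.05, 2.79], [-1.13, 4.28], [0.06, 2.93], [-2.69, 2.69]. Speed limits (rad/s): [2.22, 2.22, 2.79, 3.14, 3.14, 3.14].

## Interface

Orientations are given as [roll, pitch, yaw] about the fixed x, y, z axes, in that order (R = Rz(yaw) Ry(pitch) Rx(roll)).
In Python, from cell import env, vision, job gives the robot as it stands.
- The arm moves only by the shell command python3 -m pendant 'ROWS' [OPENING]. ROWS is JSON, a list of rows, each a list of 4 numbers: the shift along the tool's x, y, z in mm, then the turn about the tool's z in degrees. In form: [[tx, ty, tz, turn], ...]. A call has 1 to 8 rows; each row is the pose to reach, as a shift and turn from the pose measured when the call began, along the tool's axes at that moment; what a row does not reach only later rows make up. A row lasts 1/8 s, in which the tool goes at most 62.5 mm and 10.7 degrees, less where a joint would pass 70% of its speed; a pose out of reach is approached as far as the arm can. A call with a gripper value outside its range is refused whole. OPENING is the closure, from 0 (fully open) to 1 (shut), set as the call begins (- or left out, the last holds). The fingers move at their own pace and stop on an object; the grip force is fixed at half the most. Time passes only in rows, so rows that repeat a pose let the fingers close. It gives the time, the measured TCP pose, the force and the opening at its end, in the units of the state.
- env.state(): the state, without advancing time (a new reading comes with each control period).
- vision.read_camera(name): name is "side" or "top"; returns a dict with "pixels" (384x512x3 uint8, red, green, blue), "intrinsics" (3x3 intrinsics, pixels), "R" (3x3) and "t" (3): a world point X has camera coordinates R X + t. Camera axes: x right, y down, z forward; pixel columns grow to the right and rows downward; lengths in mm; the calibration is good to about 2 mm. A picture is of the moment at which its call begins. There is no depth.
- job.job_done(): hands the job in, once; it reports no verdict.
Trained networks look in a picture, given as the dict that the camera call returned (one of the last four; its "shot" number tells which), for a name from the list of things; names that differ only in an ending like _2 or _b are one class to them, and where a whole thing is asked for, a point or a joint stands for the part that bears it (a point fixed in the world has none). Each returns a list of dicts, best first, with "confidence" (0 to 1); they miss things now and then, are a little off and sometimes report something else, mostly with a low value. They report only what shows in the picture. A call takes as long as a camera call.
- vision.find_in(picture, query): "at" ([x, y, z] in mm, in the coordinates of the camera as it stood for that picture, good to about 4 mm: the middle of the surface that is visible of it).
- vision.regions_of(picture, query): "pixels" (384x512 bool, what is visible of it).
The state is a dict: "t": time; "joints": joint angles; "qvel": joint speeds; "tau": joint torques, N m; "eef_pos": TCP position; "tcp_rot": TCP orientation; "ft_force": force on the tool from outside, world axes, zero at the start; "moment": the same for the moment, N m; "opening": opening from 0.0 (shut) to 1.0 (fully open).
Only numpy, scipy, OpenCV 4.12 (cv2) and the standard library are available. Lean on these libraries where they do the work, as an engineer would, in place of code of your own. Each camera call takes 0.05 s, during which the arm holds its last target.

## Task

Load the glass dish into the stage insert. It sits at the back of the white caddy, hemmed in by the objective canister and the swab tub, so first stand both of those in the steel drip tray; lift the dust cap that covers the insert's opening and lay it flat in the tray too, then seat the dish flat in the opening. Finally put the canister and the tub back, each upright in the caddy bay it came from, and leave the cap in the tray; keep the dish level, knock nothing over and leave the two other bottles alone.

Things in the scene. Friction and masses are not known exactly. Their poses are not given: they have to be found in the camera images.
- canister_mid (a point): objective canister, loose: upright closed cylinder with a clear wall (48 mm across) and a black ribbed lid (51 mm across, the top 22 mm), 71 mm tall; point at its centre, half-way up (35.5 mm above its underside), z up. Grasp it by the lid. At the start it stands in one of the caddy's two bays (which one varies)
- tub_mid (a point): swab tub, loose: open clear round tub 50 mm across at its rim and 63 mm high, 44 mm across at the foot, full of cotton swabs that stick out to 91 mm; point on its axis 45.5 mm above its underside, z up. Grasp across the outside of the tub wall. At the start it stands in the caddy's other bay
- dish_mid (a point): glass-bottom dish with lid, loose: flat disc 38 mm across, 11 mm high; point at its centre, 5.5 mm above its underside, z up. At the start it lies on the caddy's pad, behind and between canister and tub, which leave less than 10 mm beside it: no room for fingers until both are gone
- cap_mid (a point): black dust cap, loose: flat disc 41 mm across, 12 mm high; point at its centre, 6 mm above its underside, z up. At the start it lies in the insert's recess and stands 8 mm out of it
- caddy_pad (a point): white caddy, fixed, 79 x 172 mm: centre of the top of the dish's pad, 8 mm above the board; +x to its back panel (36 mm high, 28 mm behind), y along it. Two bays, floor 4 mm above the board, centres at x -12, y +49 and -49 mm in this frame: 64 mm wide, edged by end wall (y 82 mm), front lip (x -43 mm) and inner fin (y 17 mm), all 12 mm high, and behind by an 8 mm step (from x +19 mm)
- insert_seat (a point): stage insert, fixed: flat aluminium plate 100 mm (x) by 120 mm (y), 8 mm thick, lying on the black breadboard, with a round recess 46 mm across and 4 mm deep at its centre (a 30 mm hole shows in its ledge). This point is the centre of the recess's floor, 4 mm above the board, z up; a seated dish has its centre 5.5 mm above it and stands 7 mm out of the plate
- tray_in (a point): steel drip tray, fixed, 120 mm (x) by 150 mm (y), open, empty at the start, on the black breadboard (its top 34 mm above the table): this point is the centre of its inner floor, 3 mm above the board; the walls are 3 mm thick and end 12 mm above the board, so the inside is 114 by 144 mm; axes along its sides, z up
- oil_mid (a point): bystander: amber dropper bottle, 30 mm across, 86 mm tall, standing at the right end of the board; point 43 mm above its underside. Leave it alone
- cleaner_mid (a point): bystander: slim white spray bottle with a blue cap, 35 mm across, 120 mm tall, standing on the table left of the board; point 60 mm above its underside. Leave it alone

How it is judged:
By the outcome, as a careful person would: the job done as asked, in the order asked, and still so for the second after the job is handed in, with the robot touching nothing.
It also fails if it takes over 141 s, if anything falls off the work surface, if the arm or the gripper's body presses on something with over 40 N, if the wrist force passes 120 N, or if a joint passes its speed limit or range.

## Working session

There is one attempt and no reset: what is moved stays moved. The work goes in short steps, Python scripts to look and compute and a shell command to move; the robot and the scene stay as the last step left them, time stands still between calls to the robot, and variables do not carry over. Pictures are saved under pics/ and viewed, and the job is handed in when it is done.

```bash
ls -la; mkdir -p pics; cat > h.py <<'E'
import numpy as np, cv2
from cell import env, vision, job
def snap(name,fn):
    p=vision.read_camera(name); cv2.imwrite('pics/'+fn,cv2.cvtColor(p['pixels'],cv2.COLOR_RGB2BGR)); return p
def w(p,c): return np.array(p['R']).T@(np.array(c)-np.array(p['t']))
def proj(p,X):
    c=np.array(p['R'])@np.array(X,float)+np.array(p['t']); u=np.array(p['intrinsics'])@c; return u[:2]/u[2]
def ray(p,uv,z):
    R=np.array(p['R']);t=np.array(p['t']);K=np.array(p['intrinsics'])
    d=R.T@np.linalg.inv(K)@np.array([uv[0],uv[1],1.]); o=-R.T@t
    return o+d*(z-o[2])/d[2]
E
python3 - <<'E'
from h import *
s=env.state();print({k:np.round(v,3) for k,v in s.items()})
for n in('top','side'):
    p=snap(n,n+'0.png'); print(n,'cam',np.round(-np.array(p['R']).T@np.array(p['t'])), np.round(p['R'],2).tolist(), p['intrinsics'][0][0])
    for q in 'canister_mid tub_mid dish_mid cap_mid caddy_pad insert_seat tray_in oil_mid cleaner_mid'.split():
        for f in vision.find_in(p,q)[:2]: print(q,round(f['confidence'],2),np.round(w(p,f['at'])), np.round(proj(p,w(p,f['at']))))
E
```

```text
total 12
drwxr-xr-x  3 agent agent 4096 Dec  7 04:58 .
drwxr-xr-x 23 root  root  4096 Dec  7 04:58 ..
drwxr-xr-x  2 agent agent 4096 Dec  7 04:58 pics
{'t': np.float64(0.0), 'joints': array([-1.449,  0.492,  1.559, -0.   ,  1.092, -0.106]), 'qvel': array([-0.001,  0.001, -0.001, -0.001,  0.   , -0.003]), 'tau': array([-1.0000e-03, -6.1265e+01, -2.5818e+01,  6.9000e-02,  4.8000e-02,
       -0.0000e+00]), 'eef_pos': array([ 141.13 , -608.595,  214.042]), 'tcp_rot': array([-3.141e+00,  1.000e-03, -1.343e+00]), 'ft_force': array([ 0.002,  0.607, -0.105]), 'moment': array([0.   , 0.011, 0.057]), 'opening': np.float64(0.995)}
top cam [ 249.  109. 1664.] [[-0.02, -1.0, 0.01], [-0.99, 0.02, -0.14], [0.14, -0.01, -0.99]] 482.2559482853418
canister_mid 0.69 [469. 382. 110.] [168. 194.]
tub_mid 0.54 [487. 289.  77.] [198. 189.]
dish_mid 0.58 [491. 332.  51.] [186. 190.]
cap_mid 0.55 [475.  97.  52.] [256. 193.]
caddy_pad 0.67 [480. 332.  45.] [186. 193.]
insert_seat 0.97 [468.  89.  44.] [258. 195.]
tray_in 0.8 [ 488. -157.   41.] [330. 188.]
cleaner_mid 0.7 [465. 478.  77.] [141. 197.]
side cam [  95. 1078.  853.] [[-0.94, -0.35, 0.01], [-0.21, 0.54, -0.81], [0.27, -0.76, -0.58]] 382.6382736992556
canister_mid 0.85 [464. 404.  94.] [218. 255.]
canister_mid 0.21 [461. 497.  75.] [203. 284.]
tub_mid 0.77 [479. 298.  87.] [229. 232.]
caddy_pad 0.66 [472. 362.  46.] [222. 256.]
insert_seat 0.57 [470. 105.  43.] [255. 207.]
tray_in 0.57 [ 490. -162.   40.] [274. 168.]
oil_mid 0.58 [ 482. -297.   72.] [286. 147.]
cleaner_mid 0.91 [462. 499.  76.] [203. 285.]
```

```bash
python3 - <<'E'
import cv2
a=cv2.imread('pics/top0.png');b=cv2.imread('pics/side0.png')
cv2.imwrite('pics/topz.png',cv2.resize(a[140:240,120:390],None,fx=2.9,fy=2.9,interpolation=cv2.INTER_CUBIC))
cv2.imwrite('pics/sidez.png',cv2.resize(b[120:310,170:330],None,fx=3.1,fy=3.1,interpolation=cv2.INTER_CUBIC))
E
```

```text
(no output)
```

View pics/top0.png

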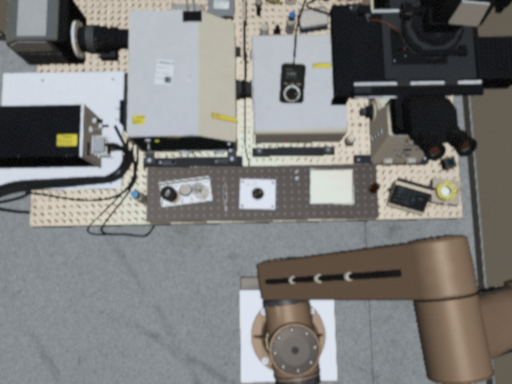

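View pics/topz.png

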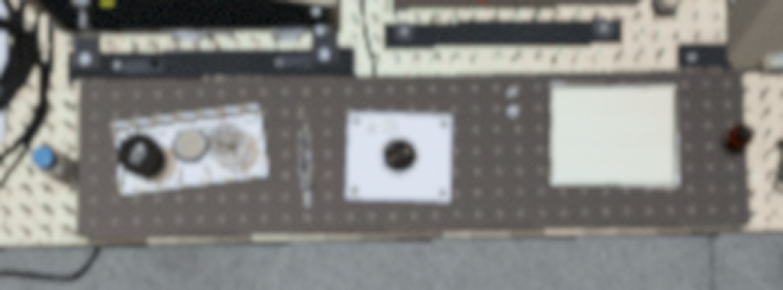

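View pics/sidez.png

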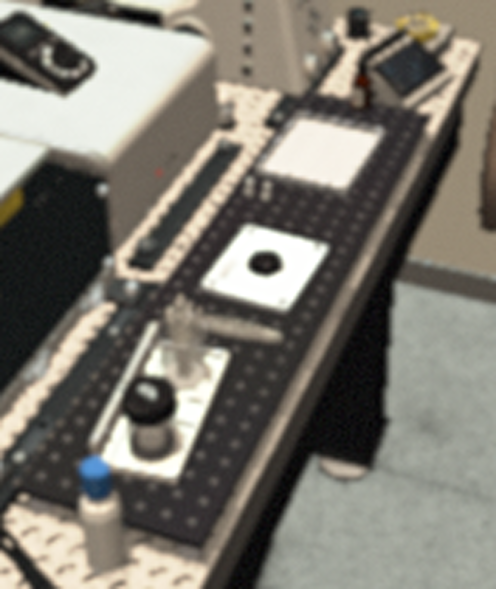

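View pics/side0.png

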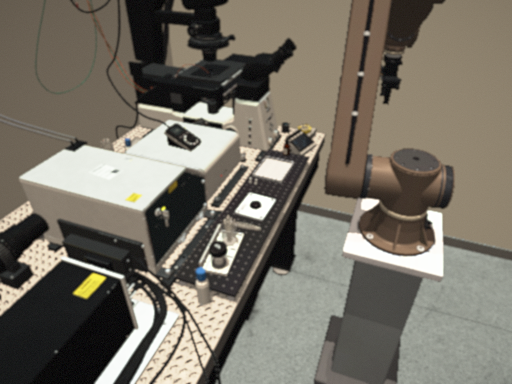

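```bash
cat >> h.py <<'E'
from scipy.optimize import least_squares
B=34.
def cyl(prof,n=40):
    a=np.linspace(0,2*np.pi,n,endpoint=False)
    return np.concatenate([np.c_[r*np.cos(a),r*np.sin(a),np.full(n,z)] for r,z in prof])
def box(lx,ly,z0,z1): return np.array([[sx*lx/2,sy*ly/2,z] for sx in(-1,1) for sy in(-1,1) for z in (z0,z1)])
MODELS={'canister_mid':cyl([(24,0),(24,49),(25.5,49),(25.5,71)]),'tub_mid':cyl([(22,0),(25,63),(22,91)]),'dish_mid':cyl([(19,0),(19,11)]),
'cap_mid':cyl([(20.5,4),(20.5,12)]),'insert_seat':box(100,120,0,8),'tray_in':box(120,150,0,12),
'oil_mid':cyl([(15,0),(15,50),(6,86)]),'cleaner_mid':cyl([(17.5,0),(17.5,85),(10,120)])}
def hullcent(p,pts):
    uv=np.array([proj(p,x) for x in pts]).astype(np.float32)
    h=cv2.convexHull(uv)[:,0]; S=16
    m=cv2.moments(h.reshape(-1,1,2)); return np.array([m['m10']/m['m00'],m['m01']/m['m00']]),m['m00'],h
def fit(p,cent,name,z0,x0):
    f=lambda v: hullcent(p,MODELS[name]+[v[0],v[1],z0])[0]-cent
    return least_squares(f,x0).x
def boxes(p,name,z0):
    out=[]
    for r in vision.regions_of(p,name)[:2]:
        m=np.array(r['pixels']); ys,xs=np.nonzero(m)
        if len(xs)==0: continue
        c=np.array([xs.mean(),ys.mean()]); x0=ray(p,c,z0)[:2]
        v=fit(p,c,name,z0,x0); A=hullcent(p,MODELS[name]+[v[0],v[1],z0])[1]
        out.append((round(r['confidence'],2),np.round(v,1),len(xs),round(A)))
    return out
E
python3 - <<'E'
from h import *
Z={'canister_mid':38,'tub_mid':38,'dish_mid':42,'cap_mid':38,'insert_seat':34,'tray_in':34,'oil_mid':34,'cleaner_mid':0}
for n in('top','side'):
    p=vision.read_camera(n)
    for q in Z:
        print(n,q,boxes(p,q,Z[q]))
    for q in ['caddy_pad','insert_seat','tray_in']:
        r=vision.regions_of(p,q)
        if r:
            m=np.array(r[0]['pixels']).astype(np.uint8); c=max(cv2.findContours(m,0,1)[0],key=cv2.contourArea)
            rect=cv2.boxPoints(cv2.minAreaRect(c)); print(n,q,r[0]['confidence'],m.sum(),[np.round(ray(p,u,B+8)[:2]).tolist() for u in rect])
E
```

```text
top canister_mid [(0.6, array([472.2, 386. ]), 223, 245)]
top tub_mid [(0.7, array([481.4, 287.4]), 182, 214)]
top dish_mid [(0.47, array([490.6, 337.4]), 66, 105)]
top cap_mid [(0.45, array([472.7,  91.2]), 107, 117)]
top insert_seat [(0.78, array([474.3,  93. ]), 870, 1039), (0.42, array([492.7, 338.5]), 93, 1047)]
top tray_in [(0.9, array([ 492.6, -159.5]), 1572, 1571)]
top oil_mid []
top cleaner_mid [(0.54, array([469.8, 493.2]), 172, 157)]
top caddy_pad 0.84 817 [[519.0, 431.0], [537.0, 252.0], [449.0, 243.0], [431.0, 420.0]]
top insert_seat 0.78 870 [[522.0, 150.0], [520.0, 30.0], [424.0, 33.0], [426.0, 151.0]]
top tray_in 0.9 1572 [[435.0, -79.0], [555.0, -84.0], [553.0, -238.0], [432.0, -232.0]]
side canister_mid [(0.83, array([471.5, 385.1]), 457, 489), (0.62, array([ 480.2, -118.8]), 687, 272)]
side tub_mid [(0.87, array([480.4, 295. ]), 388, 468)]
side dish_mid []
side cap_mid []
side insert_seat [(0.69, array([471. ,  89.7]), 569, 676)]
side tray_in [(0.72, array([ 492.8, -167.4]), 726, 695), (0.45, array([505.8, 242.8]), 321, 1326)]
side oil_mid [(0.75, array([ 486.9, -162.7]), 710, 139)]
side cleaner_mid [(0.91, array([469.2, 489.2]), 423, 455)]
side insert_seat 0.69 569 [[519.0, 157.0], [551.0, 21.0], [418.0, 32.0], [397.0, 163.0]]
side tray_in 0.72 726 [[550.0, -77.0], [595.0, -254.0], [430.0, -242.0], [402.0, -71.0]]
```

```bash
cat >> h.py <<'E'
def rot(pts,yaw,t):
    c,s=np.cos(np.radians(yaw)),np.sin(np.radians(yaw)); return np.array(pts)@np.array([[c,s,0],[-s,c,0],[0,0,1]])+t
def circ(r,z,n=60):
    a=np.linspace(0,2*np.pi,n+1); return np.c_[r*np.cos(a),r*np.sin(a),np.full(n+1,z)]
def rec(x0,x1,y0,y1,z): return np.array([[x0,y0,z],[x1,y0,z],[x1,y1,z],[x0,y1,z],[x0,y0,z]],float)
def overlay(p,polys,crop,S,fn):
    x0,x1,y0,y1=crop; im=cv2.cvtColor(p['pixels'],cv2.COLOR_RGB2BGR)[y0:y1,x0:x1]
    im=cv2.resize(im,None,fx=S,fy=S,interpolation=cv2.INTER_CUBIC)
    for pts,col in polys:
        uv=np.array([proj(p,x) for x in pts]); uv=(uv+0.5-[x0,y0])*S-0.5
        cv2.polylines(im,[np.round(uv*8).astype(np.int32).reshape(-1,1,2)],False,col,1,cv2.LINE_AA,3)
    cv2.imwrite('pics/'+fn,im)
E
cat > ov.py <<'E'
from h import *
R=(0,0,255);G=(0,255,0);Y=(0,255,255);M=(255,0,255)
def scene(can,tub,dish,cap,cad,ins,tray):
    P=[]
    P+=[(rot(circ(24,38),0,[*can,0]),G),(rot(circ(25.5,109),0,[*can,0]),G)]
    P+=[(rot(circ(22,38),0,[*tub,0]),M),(rot(circ(25,101),0,[*tub,0]),M)]
    P+=[(rot(circ(19,53),0,[*dish,0]),R),(rot(circ(20.5,50),0,[*cap,0]),Y)]
    cx,cy,cw=cad
    P+=[(rot(rec(-47,32,-86,86,34),cw,[cx,cy,0]),Y),(rot(rec(28,32,-86,86,70),cw,[cx,cy,0]),G)]
    P+=[(rot(rec(-50,50,-60,60,42),ins[2],[ins[0],ins[1],0]),R),(rot(rec(-60,60,-75,75,46),tray[2],[tray[0],tray[1],0]),R)]
    return P
E
python3 - <<'E'
from ov import *
P=scene((472,385.5),(480.5,290),(490.6,338),(472.5,91),(488.5,338.5,5.5),(472.5,91.5,-1),(493,-161,-1))
p=snap('top','t1.png'); overlay(p,P,(150,230,165,225),9,'o1.png'); overlay(p,P,(230,380,160,220),5.3,'o2.png')
p=snap('side','s1.png'); overlay(p,P,(190,250,210,290),7,'o3.png'); overlay(p,P,(225,310,140,230),6.5,'o4.png')
E
```

```text
(no output)
```

View pics/o1.png

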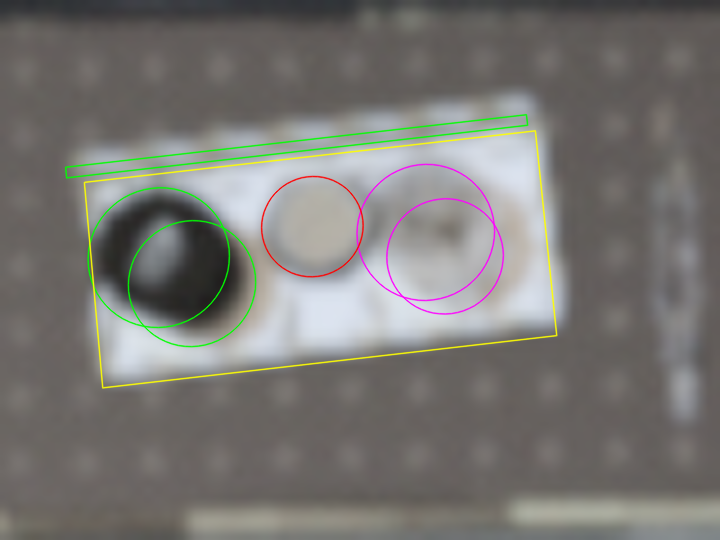

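View pics/o2.png

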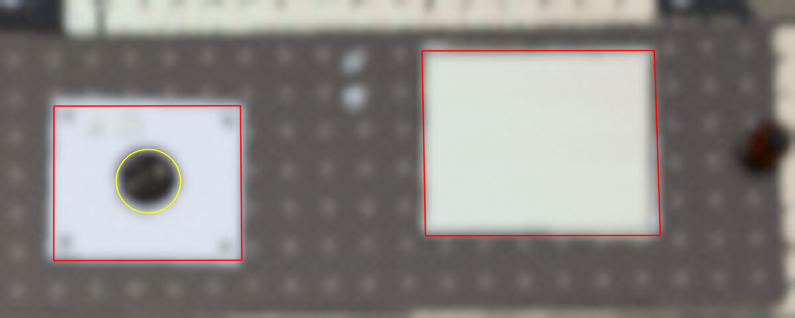

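View pics/o3.png

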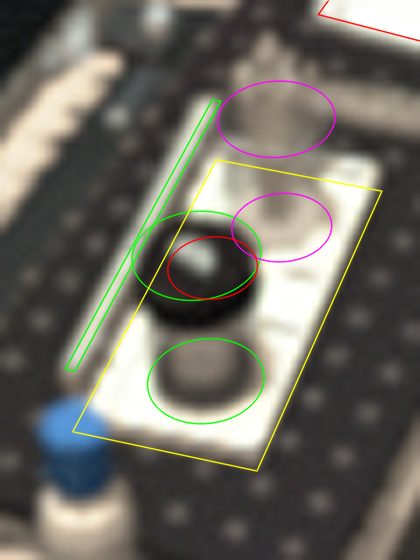

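View pics/o4.png

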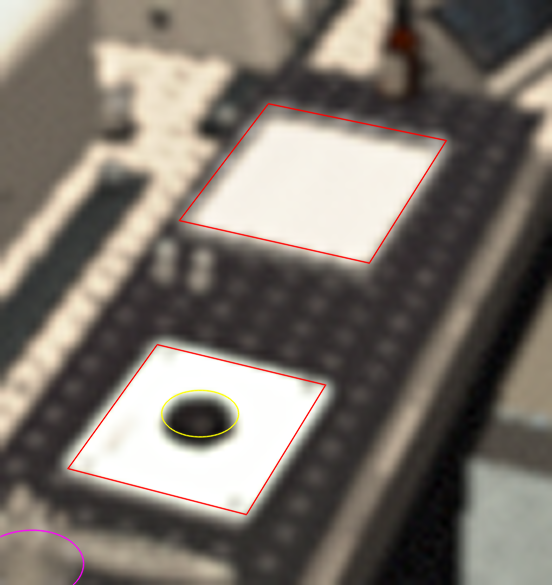

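```bash
cat > edge.py <<'E'
from ov import *
from scipy.ndimage import map_coordinates
from scipy.optimize import minimize
def hull(p,pts):
    return cv2.convexHull(np.array([proj(p,x) for x in pts]).astype(np.float32))[:,0]
def score(p,g,pts,off=1.0,sign=1,n=25):
    h=hull(p,pts); c=h.mean(0); s=[];wt=[]
    for a,b in zip(h,np.roll(h,-1,0)):
        L=np.linalg.norm(b-a)
        if L<0.3: continue
        m=max(int(L*3),2); t=(np.arange(m)+.5)/m
        q=a+(b-a)*t[:,None]; nrm=np.array([-(b-a)[1],(b-a)[0]])/L
        if nrm@(c-a)<0: nrm=-nrm
        i=map_coordinates(g,(q+nrm*off).T[::-1],order=1); o=map_coordinates(g,(q-nrm*off).T[::-1],order=1)
        s.append(np.clip(sign*(i-o),-5,120)); 
    return np.concatenate(s).mean()
def gray(p): return cv2.GaussianBlur(cv2.cvtColor(p['pixels'],cv2.COLOR_RGB2GRAY),(0,0),0.5).astype(float)
def fitpose(cams,pts,x0,yaw=True,sign=1,off=1.0):
    f=lambda v: -sum(score(p,g,rot(pts,v[2] if yaw else 0,[v[0],v[1],0]),off,sign) for p,g in cams)
    best=None
    for dx in(-3,0,3):
        for dy in (-3,0,3):
            r=minimize(f,np.array(x0)+[dx,dy,0][:len(x0)],method='Nelder-Mead',options=dict(initial_simplex=np.array(x0)+np.array([dx,dy,0][:len(x0)])+np.vstack([np.zeros(len(x0)),2*np.eye(len(x0))])))
            if best is None or r.fun<best.fun: best=r
    return np.round(best.x,1),round(-best.fun,1)
CAD=np.vstack([box(75,172,34,46)+[-9.5,0,0],box(4,172,34,70)+[30,0,0]])
INS=box(100,120,34,42);TR=box(120,150,34,46)
def cylw(prof): return cyl([(r,z) for r,z in prof])
E
python3 - <<'E'
from edge import *
T=vision.read_camera('top');S=vision.read_camera('side')
T=(T,gray(T));S=(S,gray(S))
for n,pts,x0 in(('cad',CAD,(490,335,5.5)),('ins',INS,(473,91,-1)),('tray',TR,(493,-161,-1))):
    print(n,fitpose([T],pts,x0),fitpose([S],pts,x0),fitpose([T,S],pts,x0))
CAP=cyl([(20.5,42),(20.5,50)])
print('cap',fitpose([T],CAP,(473,91),False,-1),fitpose([S],CAP,(473,91),False,-1))
LID=cyl([(25.5,87),(25.5,109)])
print('lid',fitpose([T],LID,(472,386),False,-1),fitpose([S],LID,(472,386),False,-1))
D=cyl([(19,42),(19,53)])
print('dish',fitpose([T],D,(490,337),False,-1))
E
```

```text
cad (array([493.9, 336.1,   6.4]), np.float64(53.0)) (array([493.5, 332.3,   6.5]), np.float64(90.8)) (array([493.3, 335.2,   6.5]), np.float64(140.8))
ins (array([474.4,  92.2,  -2.8]), np.float64(68.9)) (array([473.5,  87.8,  -2.6]), np.float64(118.4)) (array([474.1,  91.1,  -2.7]), np.float64(184.0))
tray (array([ 494.3, -161.1,   -1.1]), np.float64(67.3)) (array([ 493.5, -169.5,   -0.7]), np.float64(75.1)) (array([ 494.1, -162. ,   -1.2]), np.float64(132.9))
cap (array([475.1,  91.8]), np.float64(86.8)) (array([472.1,  94.2]), np.float64(118.1))
lid (array([471.4, 382.3]), np.float64(71.8)) (array([471.3, 386. ]), np.float64(76.1))
dish (array([488.9, 336.9]), np.float64(24.5))
```

```bash
cat >> h.py <<'E'
def plan(x,y,z,yawdeg=None):
    s=env.state(); p=np.array(s['eef_pos']); r,pi,yw=s['tcp_rot']
    from scipy.spatial.transform import Rotation as Ro
    R=Ro.from_euler('xyz',[r,pi,yw]).as_matrix()
    d=R.T@(np.array([x,y,z])-p)
    turn=0 if yawdeg is None else -((yawdeg-np.degrees(yw)+180)%360-180)
    print('t',round(float(s['t']),2),'at',np.round(p,1),'yaw',round(np.degrees(yw),1),'F',np.round(s['ft_force'],1),'open',round(float(s['opening']),3),'-> shift',np.round(d,1),'turn',round(turn,1))
E
python3 - <<'E'
from h import *
p=vision.read_camera('side')
im=cv2.cvtColor(p['pixels'],cv2.COLOR_RGB2BGR)
cv2.imwrite('pics/g.png',cv2.resize(im[0:120,340:460],None,fx=5,fy=5,interpolation=cv2.INTER_CUBIC))
plan(400,-200,214,-84)
for uv in [(440,150),(375,130),(240,140),(240,165)]:
    t=vision.read_camera('top'); print(uv,[np.round(ray(t,uv,z)[:2]) .tolist() for z in (0,100,200,300)])
E
```

```text
t 2.45 at [ 141.2 -608.9  214.7] yaw -76.9 F [-0.2  0.4 -0.6] open 0.999 -> shift [-339.9 -344.5    0.6] turn 7.1
(440, 150) [[623.0, -559.0], [600.0, -518.0], [578.0, -478.0], [555.0, -438.0]]
(375, 130) [[700.0, -332.0], [673.0, -306.0], [646.0, -279.0], [619.0, -253.0]]
(240, 140) [[672.0, 148.0], [647.0, 146.0], [622.0, 144.0], [596.0, 141.0]]
(240, 165) [[582.0, 150.0], [562.0, 147.0], [542.0, 145.0], [522.0, 143.0]]
```

View pics/g.png

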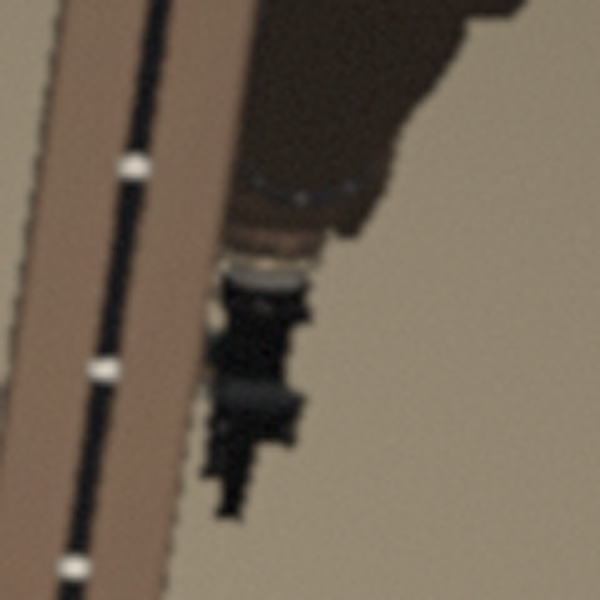

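The gripper, seen along its jaw axis, is narrow, so its 180 mm side lies along the jaws. First I move to a safe via point.

```bash
python3 -m pendant '[[-340,-345,-30,7],[-340,-345,-30,7],[-340,-345,-30,7],[-340,-345,-30,7],[-340,-345,-30,7],[-340,-345,-30,7],[-340,-345,-30,7],[-340,-345,-30,7]]' 0.2; python3 - <<'E'
from h import *
plan(455,100,240,-83.5)
E
```

```text
t: 3.65
eef_pos: [401.4, -197.7, 245.1]
tcp_rot: [-3.141, -0.001, -1.464]
ft_force: [0.8, -0.7, 0.9]
opening: 0.799
t 3.65 at [ 401.4 -197.7  245.1] yaw -83.9 F [ 0.8 -0.7  0.9] open 0.799 -> shift [-290.3  -85.     5. ] turn -0.4
```

```bash
python3 -m pendant '[[-290,-85,5,0],[-290,-85,5,0],[-290,-85,5,0],[-290,-85,5,0],[-290,-85,5,0],[-290,-85,5,0],[-290,-85,5,0]]' 0.2; python3 - <<'E'
from h import *
plan(471.4,384,180,-83.5)
E
```

```text
t: 4.53
eef_pos: [454.9, 99.5, 239.9]
tcp_rot: [-3.141, -0.001, -1.464]
ft_force: [-0.2, -0.2, -0.1]
opening: 0.799
t 4.53 at [454.9  99.5 239.9] yaw -83.9 F [-0.2 -0.2 -0.1] open 0.799 -> shift [-281.2  -46.8   59.7] turn -0.4
```

```bash
python3 -m pendant '[[-281,-47,60,0],[-281,-47,60,0],[-281,-47,60,0],[-281,-47,60,0],[-281,-47,60,0],[-281,-47,60,0],[-281,-47,60,0]]' 0.2; python3 - <<'E'
from edge import *
plan(471.4,384,79,-83.5)
p=snap('side','s2.png');P=[]
overlay(p,P,(180,280,160,300),4.2,'s2z.png')
p=snap('top','t2.png');overlay(p,P,(140,230,150,225),8,'t2z.png')
E
```

```text
t: 5.4
eef_pos: [472.1, 382.2, 179.8]
tcp_rot: [-3.141, -0.001, -1.465]
ft_force: [0.6, 0.7, 0.2]
opening: 0.801
t 5.4 at [472.1 382.2 179.8] yaw -83.9 F [0.6 0.7 0.2] open 0.801 -> shift [ -2.    0.5 100.8] turn -0.4
```

View pics/s2z.png

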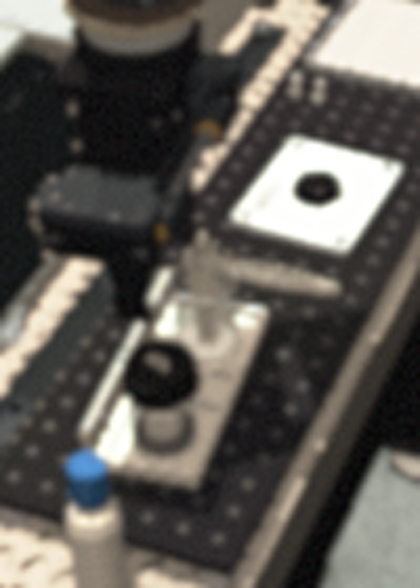

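View pics/t2z.png

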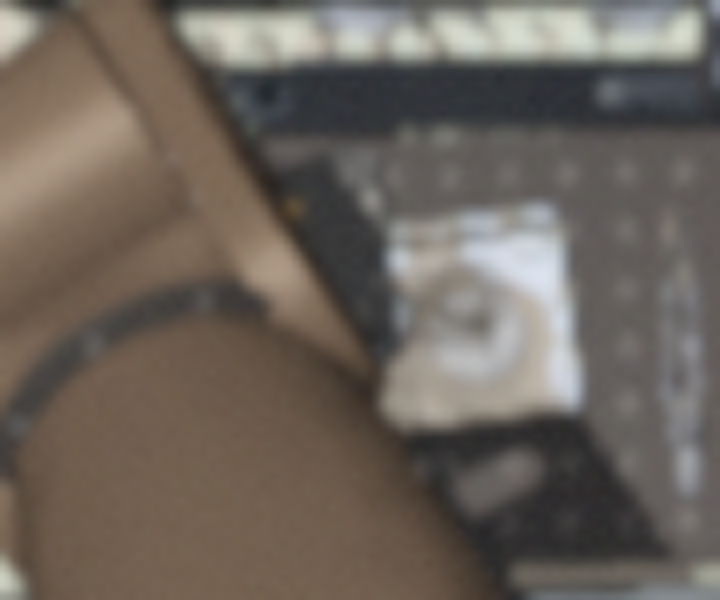

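```bash
python3 - <<'E'
from edge import *
p=vision.read_camera('top')
for z in(180,260,340,400): print(z,[np.round(ray(p,(140+u/8,150+v/8),z)[:2]).tolist() for u,v in((330,165),(280,195),(390,340))])
s=vision.read_camera('side')
P=[(rot(rec(-90,90,-37.5,37.5,258),-83.9,[472,382,0]),(0,255,0)),(rot(rec(-38,38,-10,10,180),-83.9,[472,382,0]),(0,0,255)),
(rot(rec(-37.5,37.5,-90,90,258),-83.9,[472,382,0]),(255,0,255)),
(rot(circ(24,38),0,[471.4,384,0]),(0,255,255)),(rot(circ(25.5,109),0,[471.4,384,0]),(0,255,255))]
overlay(s,P,(180,280,160,300),4.2,'s3z.png'); overlay(p,P,(140,230,150,225),8,'t3z.png')
E
```

```text
180 [[532.0, 329.0], [520.0, 349.0], [462.0, 306.0]]
260 [[517.0, 317.0], [506.0, 336.0], [451.0, 295.0]]
340 [[502.0, 306.0], [491.0, 323.0], [439.0, 285.0]]
400 [[490.0, 297.0], [480.0, 313.0], [431.0, 277.0]]
```

View pics/s3z.png

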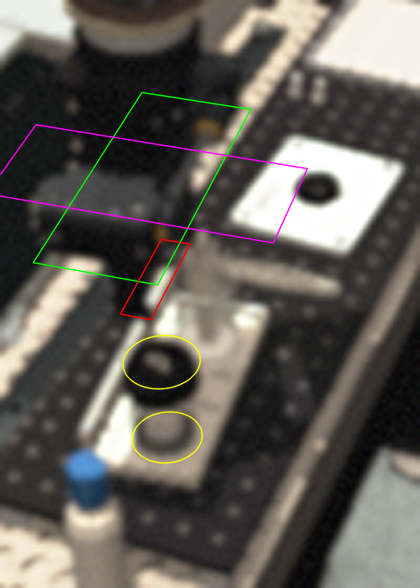

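View pics/t3z.png

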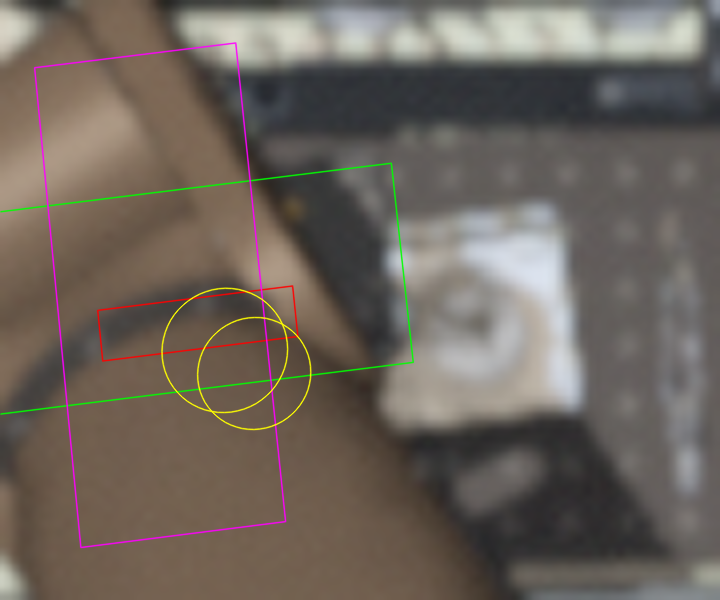

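```bash
python3 -m pendant '[[-2,0,40,0],[-2,0,75,0],[-2,0,90,0],[-2,0,98,0],[-2,0,101,0],[-2,0,101,0]]' 0.2; python3 -m pendant '[[0,0,0,0],[0,0,0,0],[0,0,0,0],[0,0,0,0],[0,0,0,0],[0,0,0,0],[0,0,0,0],[0,0,0,0]]' 0.6; python3 - <<'E'
from edge import *
plan(471.4,384,79,-83.5)
E
```

```text
t: 6.35
eef_pos: [472.3, 384.7, 80.0]
tcp_rot: [-3.14, -0.0, -1.465]
ft_force: [-0.4, -0.9, 0.7]
opening: 0.796
t: 7.35
eef_pos: [472.4, 384.8, 80.2]
tcp_rot: [-3.139, 0.0, -1.465]
ft_force: [0.4, -0.2, 4.3]
opening: 0.531
t 7.35 at [472.4 384.8  80.2] yaw -84.0 F [ 0.4 -0.2  4.3] open 0.531 -> shift [0.7 1.  1.2] turn -0.5
```

```bash
python3 -m pendant '[[0,0,-6,0],[0,0,-15,0],[0,0,-40,0],[0,0,-80,0],[0,0,-120,0],[0,0,-120,0]]' 0.6; python3 - <<'E'
from edge import *
plan(490,0,200,-87)
p=snap('side','s4.png');overlay(p,[],(180,280,160,300),4.2,'s4z.png')
E
```

```text
t: 8.1
eef_pos: [473.0, 385.3, 203.6]
tcp_rot: [-3.134, 0.003, -1.465]
ft_force: [0.3, -0.5, -0.5]
opening: 0.534
t 8.1 at [473.  385.3 203.6] yaw -83.9 F [ 0.3 -0.5 -0.5] open 0.534 -> shift [385.   23.7   2.4] turn 3.1
```

View pics/s4z.png

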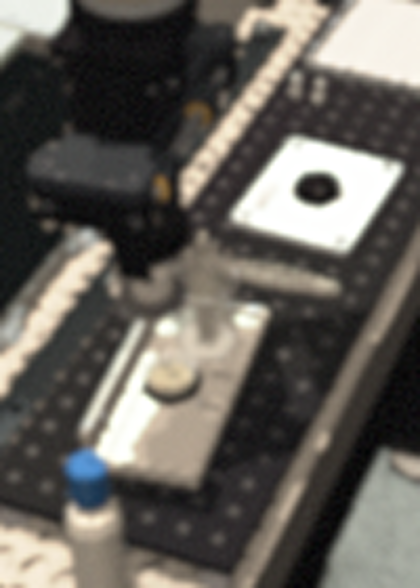

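```bash
python3 -m pendant '[[30,2,0,0],[80,5,0,1],[135,9,0,1],[190,12,0,2],[250,15,0,2],[305,19,0,3],[355,22,0,3],[385,24,0,3]]' 0.6; python3 - <<'E'
from edge import *
plan(522.8,-175.5,180,-88)
E
```

```text
t: 9.15
eef_pos: [488.3, -2.6, 199.9]
tcp_rot: [-3.139, 0.002, -1.519]
ft_force: [-0.2, -0.2, -0.8]
opening: 0.53
t 9.15 at [488.3  -2.6 199.9] yaw -87.0 F [-0.2 -0.2 -0.8] open 0.53 -> shift [174.5 -25.5  19.7] turn 1.0
```

```bash
python3 -m pendant '[[40,-6,5,0],[90,-13,10,1],[140,-20,15,1],[170,-25,20,1],[174,-25,20,1],[174,-25,20,1]]' 0.6; python3 - <<'E'
from edge import *
plan(522.8,-175.5,80,-88)
p=snap('side','s5.png');overlay(p,[],(225,310,130,230),6,'s5z.png')
p=snap('top','t5.png');overlay(p,[],(270,390,150,230),6,'t5z.png')
E
```

```text
t: 9.9
eef_pos: [521.7, -174.5, 179.0]
tcp_rot: [-3.141, 0.003, -1.537]
ft_force: [-0.1, 0.7, -0.8]
opening: 0.53
t 9.9 at [ 521.7 -174.5  179. ] yaw -88.1 F [-0.1  0.7 -0.8] open 0.53 -> shift [ 1.4 -1.  99. ] turn -0.1
```

View pics/s5z.png

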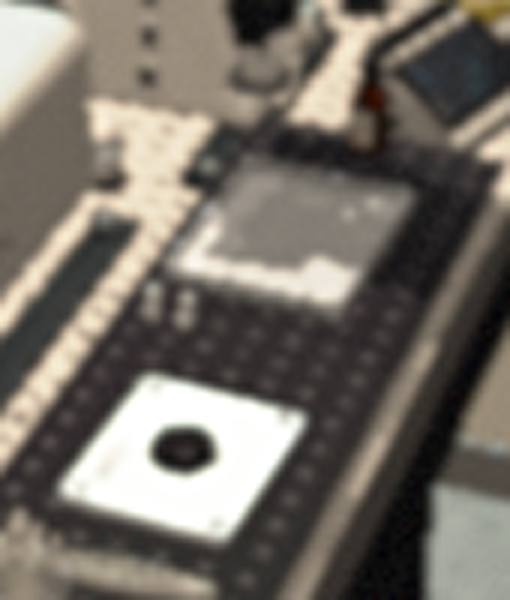

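View pics/t5z.png

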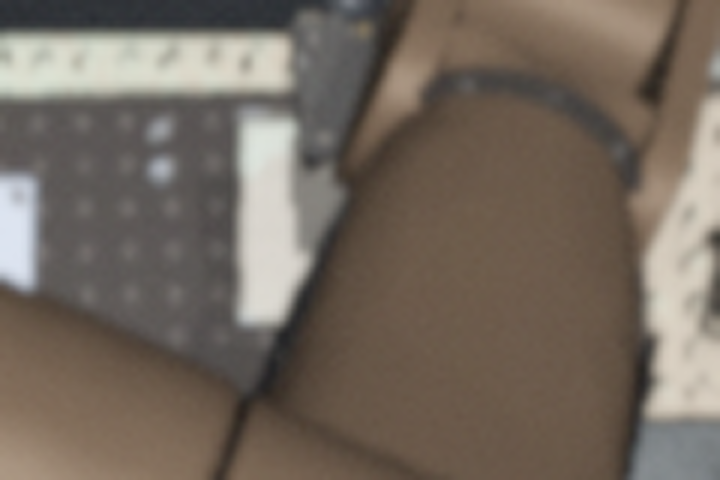

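```bash
python3 -m pendant '[[1,-1,40,0],[1,-1,75,0],[1,-1,88,0],[1,-1,95,0],[1,-1,98,0],[1,-1,98,0],[1,-1,99,0],[1,-1,99,0]]' 0.6; python3 - <<'E'
from edge import *
plan(522.8,-175.5,80,-88)
p=snap('side','s6.png');overlay(p,[],(225,325,80,230),4,'s6z.png')
E
```

```text
t: 11.0
eef_pos: [523.2, -174.8, 80.9]
tcp_rot: [-3.139, 0.002, -1.536]
ft_force: [-0.8, -0.1, -0.7]
opening: 0.53
t 11.0 at [ 523.2 -174.8   80.9] yaw -88.0 F [-0.8 -0.1 -0.7] open 0.53 -> shift [0.7 0.5 0.9] turn -0.0
```

View pics/s6z.png

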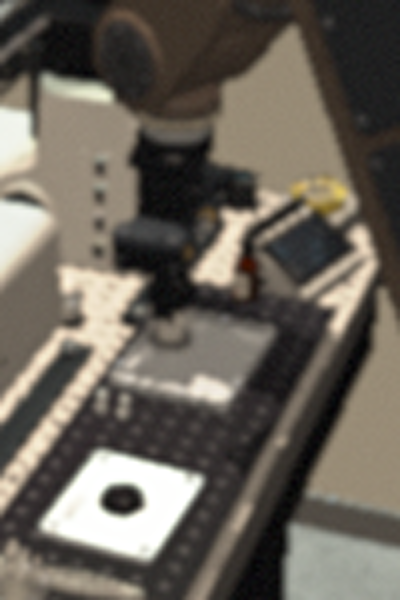

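```bash
python3 -m pendant '[[0,0,1,0],[0,0,1,0],[0,0,2,0],[0,0,2,0]]' 0.6
```

```text
t: 11.55
eef_pos: [523.4, -174.8, 79.2]
tcp_rot: [-3.139, 0.002, -1.536]
ft_force: [-1.0, 0.8, 4.2]
opening: 0.529
```

```bash
python3 -m pendant '[[0,0,0,0],[0,0,0,0],[0,0,0,0],[0,0,0,0]]' 0.2;  python3 -m pendant '[[0,0,-10,0],[0,0,-30,0],[0,0,-70,0],[0,0,-120,0],[0,0,-120,0]]' 0.2;python3 - <<'E'
from edge import *
plan(484,60,190,-83.5)
E
```

```text
t: 12.05
eef_pos: [523.4, -174.8, 79.1]
tcp_rot: [-3.139, 0.002, -1.536]
ft_force: [0.0, -0.0, 0.3]
opening: 0.795
t: 12.68
eef_pos: [524.3, -175.5, 203.2]
tcp_rot: [-3.133, -0.001, -1.536]
ft_force: [-1.0, -0.4, -0.6]
opening: 0.801
t 12.68 at [ 524.3 -175.5  203.2] yaw -88.0 F [-1.  -0.4 -0.6] open 0.801 -> shift [-236.8   32.2   12.6] turn -4.5
```

```bash
python3 -m pendant '[[-60,8,5,-1],[-120,16,10,-2],[-180,24,12,-4],[-237,32,12,-4],[-237,32,12,-4]]' 0.2;python3 - <<'E'
from edge import *
T=snap('top','t7.png');S=snap('side','s7.png')
print(boxes(T,'canister_mid',37),boxes(S,'canister_mid',37)); print(boxes(T,'tub_mid',38),boxes(S,'tub_mid',38))
print(boxes(T,'dish_mid',42),boxes(S,'dish_mid',42))
t=(480.5,289)
P=[(rot(circ(22,38),0,[*t,0]),(0,255,0)),(rot(circ(25,101),0,[*t,0]),(255,0,255)),(rot(circ(19,53),0,[490,337,0]),(0,255,255)),(rot(circ(19,42),0,[490,337,0]),(0,255,255))]
P+=[(rot(circ(24,37),0,[522.4,-175,0]),(0,255,0)),(rot(circ(25.5,108),0,[522.4,-175,0]),(0,255,0))]
overlay(T,P,(150,230,165,225),9,'t7z.png'); overlay(S,P,(190,250,210,290),7,'s7z.png'); overlay(T,P,(280,380,150,230),7,'t7y.png')
plan(480,289,180,-83.5)
E
```

```text
t: 13.3
eef_pos: [482.9, 63.2, 190.2]
tcp_rot: [-3.134, -0.002, -1.461]
ft_force: [0.6, -0.8, -0.0]
opening: 0.8
[(0.52, array([ 524.8, -180.8]), 255, 247)] [(0.61, array([ 542.6, -234.5]), 255, 238)]
[(0.57, array([483.8, 288.7]), 217, 215)] []
[(0.49, array([491.4, 337.1]), 95, 105)] [(0.6, array([ 496.6, -346.6]), 115, 48)]
t 13.7 at [484.3  59.2 190.4] yaw -84.1 F [-0.2  0.5  0.6] open 0.803 -> shift [-229.   -19.3   10.2] turn -0.6
```

View pics/t7z.png

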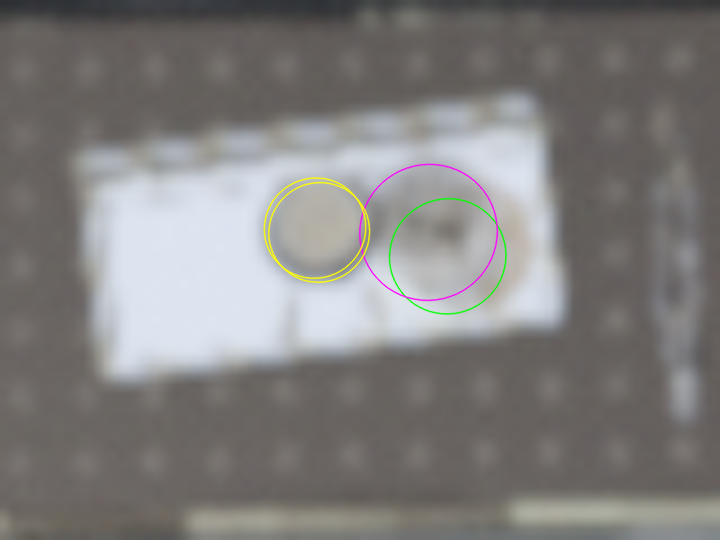

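View pics/s7z.png

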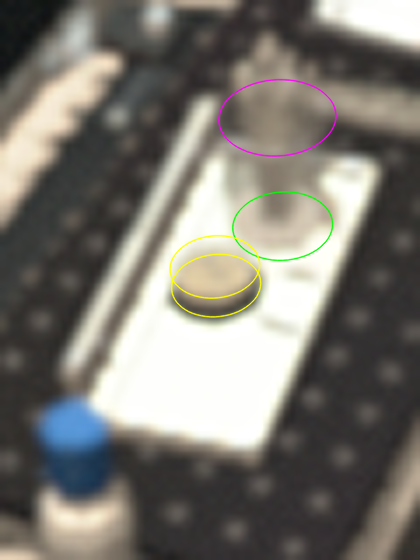

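View pics/t7y.png

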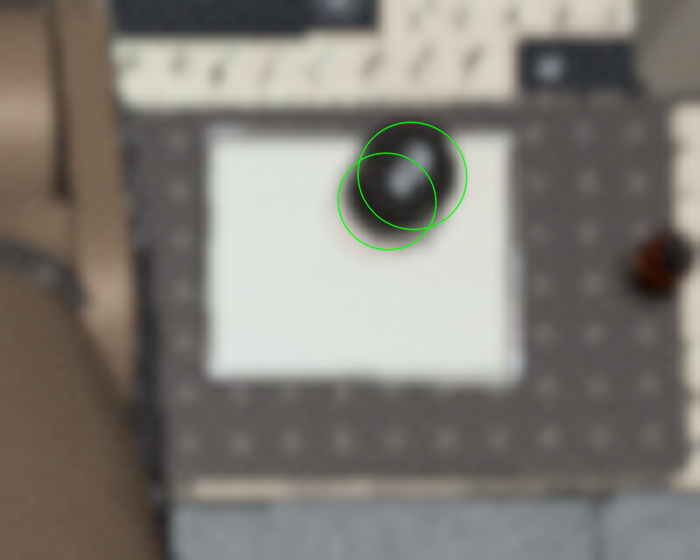

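```bash
python3 -m pendant '[[-50,-4,0,0],[-105,-9,0,0],[-165,-14,5,0],[-220,-18,10,0],[-230,-18,10,0],[-230,-18,10,0]]' 0.2;python3 - <<'E'
from edge import *
plan(482,289.5,69,-83.5)
E
```

```text
t: 14.45
eef_pos: [478.6, 289.6, 179.9]
tcp_rot: [-3.134, -0.002, -1.467]
ft_force: [-0.4, 0.2, -0.2]
opening: 0.798
t 14.45 at [478.6 289.6 179.9] yaw -84.1 F [-0.4  0.2 -0.2] open 0.798 -> shift [  0.2  -2.5 111. ] turn -0.6
```

```bash
python3 -m pendant '[[0,-3,40,0],[0,-3,75,0],[0,-3,95,0],[0,-3,106,0],[0,-3,111,0],[0,-3,111,0]]' 0.2;python3 - <<'E'
from edge import *
plan(482,289.5,69,-83.5)
p=snap('side','s8.png');overlay(p,[],(180,280,160,300),4.2,'s8z.png')
E
```

```text
t: 15.2
eef_pos: [482.8, 289.5, 69.3]
tcp_rot: [-3.133, -0.002, -1.468]
ft_force: [-0.1, 0.0, -0.1]
opening: 0.799
t 15.2 at [482.8 289.5  69.3] yaw -84.1 F [-0.1  0.  -0.1] open 0.799 -> shift [-0.1  0.8  0.3] turn -0.6
```

View pics/s8z.png

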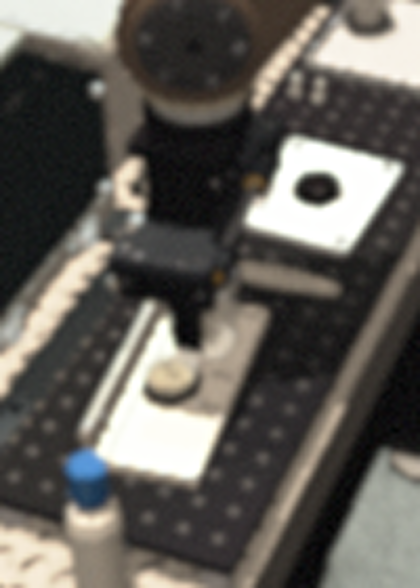

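```bash
python3 - <<'E'
from edge import *
for n,c,S in(('side',(200,260,200,270),8),('top',(170,230,165,225),9)):
    p=vision.read_camera(n)
    P=[(rot(rec(38,50,-10,10,69),-84.1+180,[482.8,289.5,0]),(0,0,255))]
    for t,col in (((482,289.5),(0,255,0)),):
        P+=[(rot(circ(22,38),0,[*t,0]),col),(rot(circ(25,101),0,[*t,0]),col)]
    overlay(p,P,c,S,n+'9z.png')
E
```

```text
(no output)
```

View pics/side9z.png

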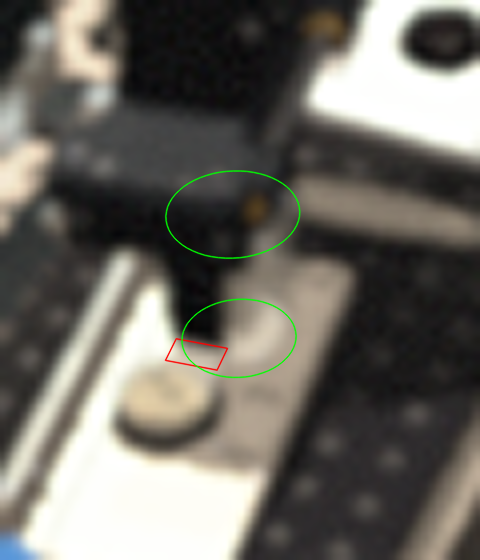

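View pics/top9z.png

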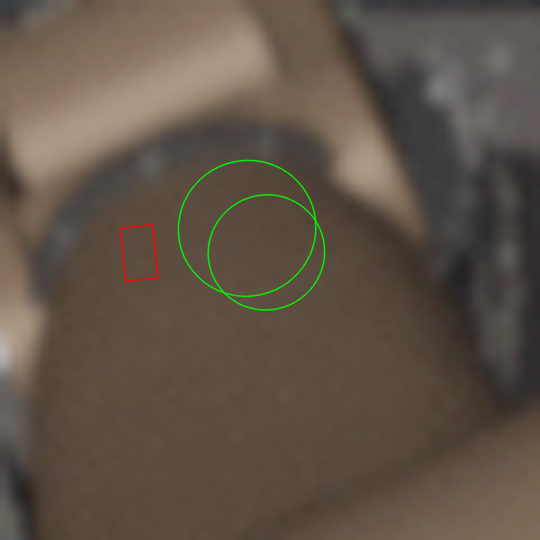

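```bash
python3 -m pendant '[[0,0,0,0],[0,0,0,0],[0,0,0,0],[0,0,0,0],[0,0,0,0],[0,0,0,0],[0,0,0,0],[0,0,0,0]]' 0.62; python3 -m pendant '[[0,0,-4,0],[0,0,-10,0],[0,0,-20,0],[0,0,-20,0]]' 0.62; python3 - <<'E'
from edge import *
plan(482,289.5,180,-83.5)
p=snap('side','s10.png');overlay(p,[],(190,270,180,280),6,'s10z.png')
E
```

```text
t: 16.35
eef_pos: [482.8, 289.8, 69.7]
tcp_rot: [-3.132, -0.002, -1.467]
ft_force: [-0.5, -0.7, 2.6]
opening: 0.513
t: 16.85
eef_pos: [483.0, 290.1, 90.7]
tcp_rot: [-3.131, -0.001, -1.467]
ft_force: [-0.2, -0.5, -1.0]
opening: 0.515
t 16.85 at [483.  290.1  90.7] yaw -84.1 F [-0.2 -0.5 -1. ] open 0.515 -> shift [  0.6   0.1 -89.3] turn -0.6
```

View pics/s10z.png

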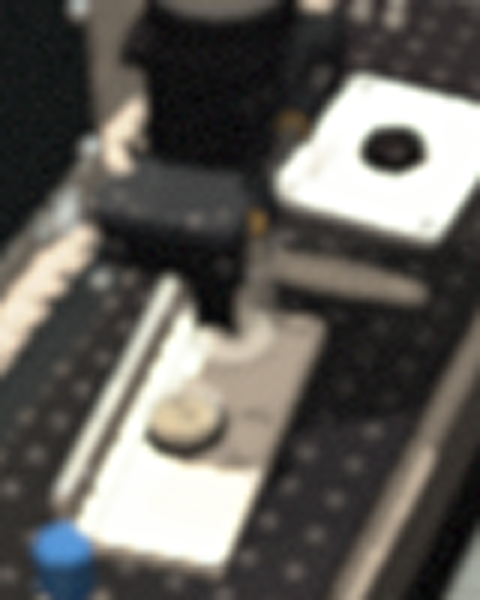

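```bash
python3 -m pendant '[[0,0,-30,0],[10,1,-65,0],[45,5,-75,0],[100,14,-75,0],[155,22,-75,0],[215,32,-75,0],[265,39,-75,0],[290,42,-75,0]]' 0.62; python3 - <<'E'
from edge import *
plan(465.2,-206.5,165,-88)
E
```

```text
t: 17.9
eef_pos: [469.9, -5.0, 165.2]
tcp_rot: [-3.132, -0.002, -1.469]
ft_force: [0.5, 0.7, -0.8]
opening: 0.515
t 17.9 at [469.9  -5.  165.2] yaw -84.2 F [ 0.5  0.7 -0.8] open 0.515 -> shift [200.   25.2   0.3] turn 3.8
```

```bash
python3 -m pendant '[[40,5,0,1],[95,12,0,2],[150,19,0,3],[190,24,0,4],[200,25,0,4],[200,25,0,4],[200,25,0,4]]' 0.62; python3 - <<'E'
from edge import *
plan(465.2,-206.5,69,-88)
p=snap('side','s11.png');overlay(p,[],(225,325,80,230),4,'s11z.png')
E
```

```text
t: 18.77
eef_pos: [465.3, -205.3, 165.3]
tcp_rot: [-3.132, -0.001, -1.538]
ft_force: [0.3, -0.1, -0.7]
opening: 0.514
t 18.77 at [ 465.3 -205.3  165.3] yaw -88.1 F [ 0.3 -0.1 -0.7] open 0.514 -> shift [ 1.1  1.1 96.3] turn -0.1
```

View pics/s11z.png

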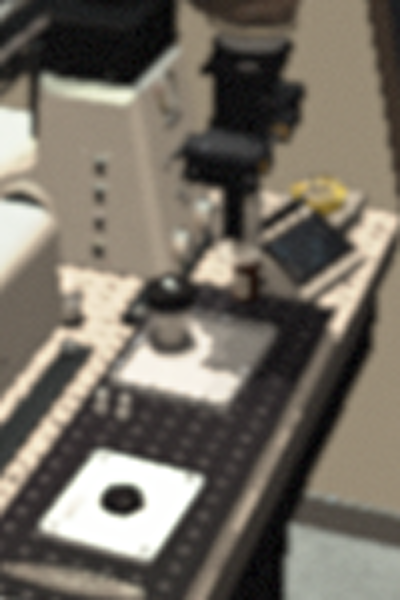

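```bash
python3 -m pendant '[[1,1,40,0],[1,1,70,0],[1,1,85,0],[1,1,92,0],[1,1,95,0],[1,1,96,0],[1,1,97,0],[1,1,97,0]]' 0.62
```

```text
t: 19.82
eef_pos: [465.5, -206.5, 68.7]
tcp_rot: [-3.131, -0.001, -1.538]
ft_force: [-0.3, 0.1, -0.5]
opening: 0.516
```

```bash
python3 -m pendant '[[0,0,1,0],[0,0,1,0],[0,0,1,0]]' 0.62
```

```text
t: 20.2
eef_pos: [465.9, -206.6, 68.5]
tcp_rot: [-3.13, -0.002, -1.538]
ft_force: [-0.6, 1.8, 9.3]
opening: 0.514
```

Contact. Release and retreat.

```bash
python3 -m pendant '[[0,0,0,0],[0,0,0,0],[0,0,0,0],[0,0,0,0]]' 0.2;  python3 -m pendant '[[0,0,-10,0],[0,0,-30,0],[0,0,-70,0],[0,0,-110,0],[0,0,-110,0]]' 0.2;python3 - <<'E'
from edge import *
plan(460,60,180,-90)
E
```

```text
t: 20.7
eef_pos: [465.9, -206.6, 68.4]
tcp_rot: [-3.13, -0.002, -1.538]
ft_force: [-1.0, -0.2, 0.1]
opening: 0.793
t: 21.32
eef_pos: [465.5, -207.0, 181.5]
tcp_rot: [-3.125, -0.005, -1.538]
ft_force: [0.0, 0.7, 0.1]
opening: 0.797
t 21.32 at [ 465.5 -207.   181.5] yaw -88.1 F [0.  0.7 0.1] open 0.797 -> shift [-267.    -3.3    0.3] turn 1.9
```

```bash
python3 - <<'E'
from edge import *
for i in range(4): p=vision.read_camera('side'); print(np.round(env.state()['tcp_rot'],4), np.round(env.state()['eef_pos'],1))
snap('side','s12.png');overlay(p,[],(225,325,80,230),4,'s12z.png')
plan(460,60,180,-90)
E
```

```text
[-3.1277 -0.0033 -1.5377] [ 464.9 -206.6  179.8]
[-3.1296e+00 -2.0000e-03 -1.5377e+00] [ 464.4 -206.4  178.7]
[-3.1307e+00 -1.3000e-03 -1.5376e+00] [ 464.2 -206.2  178. ]
[-3.1313e+00 -9.0000e-04 -1.5378e+00] [ 464.2 -206.2  177.7]
t 21.57 at [ 464.2 -206.2  177.5] yaw -88.1 F [ 0.6  0.6 -0.9] open 0.8 -> shift [-266.2   -4.6   -2.6] turn 1.9
```

View pics/s12z.png

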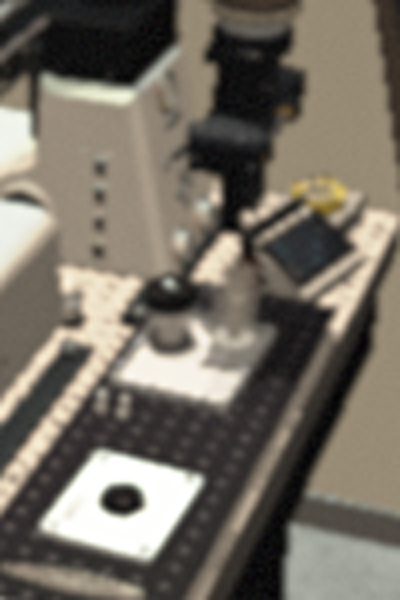

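```bash
python3 -m pendant '[[-30,0,0,-10],[-80,-1,0,-20],[-130,-2,0,-30],[-180,-3,0,-40],[-220,-4,0,-50],[-255,-5,0,-60],[-290,-5,0,-70],[-298,-6,0,-80]]' 0.35
python3 - <<'E'
from edge import *
for i in range(3): vision.read_camera('side')
plan(473.5,92,100,-2)
E
```

```text
t: 22.58
eef_pos: [459.7, 93.5, 176.5]
tcp_rot: [-3.141, -0.008, -0.134]
ft_force: [-0.3, 0.2, -0.3]
opening: 0.648
t 22.73 at [460.   92.  176.7] yaw -8.2 F [-0.1 -1.   0.3] open 0.65 -> shift [12.7 -1.8 76.8] turn -6.2
```

```bash
python3 -m pendant '[[13,-2,30,-6],[13,-2,60,-6],[13,-2,76,-6],[13,-2,76,-6],[13,-2,76,-6]]' 0.35
python3 - <<'E'
from edge import *
T=vision.read_camera('top');S=vision.read_camera('side')
T=(T,gray(T));S=(S,gray(S))
LID=cyl([(25.5,86),(25.5,108)])
print('lid',fitpose([T],LID,(522,-176),False,-1),fitpose([S],LID,(522,-176),False,-1))
plan(473.5,92,44,-2)
P=[(rot(rec(-43,-31,-10,10,100),-2,[473.5,92,0]),(0,0,255)),(rot(rec(43,31,-10,10,100),-2,[473.5,92,0]),(0,0,255)),(rot(circ(20.5,50),0,[473.5,92,0]),(0,255,0))]
overlay(S[0],P,(225,285,170,230),8,'s13z.png')
E
```

```text
t: 23.35
eef_pos: [474.1, 91.8, 101.2]
tcp_rot: [3.142, -0.009, -0.041]
ft_force: [-0.2, 0.3, 0.3]
opening: 0.651
lid (array([ 521.7, -171.5]), np.float64(71.4)) (array([ 539.6, -212.3]), np.float64(32.1))
t 23.45 at [474.2  92.  101.5] yaw -2.3 F [ 0.2 -0.6 -0.1] open 0.649 -> shift [-1.3 -0.  57.5] turn -0.3
```

View pics/s13z.png

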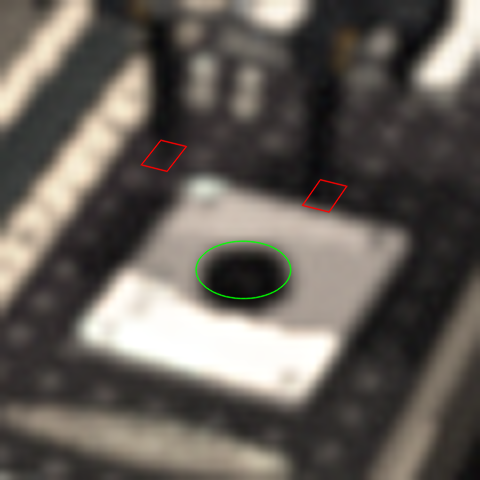

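```bash
python3 -m pendant '[[-1,0,25,0],[-1,0,40,0],[-1,0,48,0],[-1,0,53,0],[-1,0,56,0],[-1,0,57,0],[-1,0,57,0],[-1,0,57,0]]' 0.35
python3 - <<'E'
from edge import *
plan(473.5,91.5,44,-2)
E
```

```text
t: 24.45
eef_pos: [473.9, 92.0, 44.7]
tcp_rot: [-3.142, -0.01, -0.04]
ft_force: [0.3, -0.2, 1.1]
opening: 0.651
t 24.45 at [473.9  92.   44.7] yaw -2.3 F [ 0.3 -0.2  1.1] open 0.651 -> shift [-0.4  0.5  0.7] turn -0.3
```

Close on the cap (grip at 44.7, still clear of the plate).

```bash
python3 -m pendant '[[0,0,0,0],[0,0,0,0],[0,0,0,0],[0,0,0,0],[0,0,0,0],[0,0,0,0]]' 0.7
python3 -m pendant '[[0,0,-3,0],[0,0,-8,0],[0,0,-16,0],[0,0,-16,0],[0,0,-16,0]]' 0.7
python3 - <<'E'
from edge import *
plan(473.5,91.5,44,-2)
S=snap('side','s14.png');overlay(S,[],(225,285,170,230),8,'s14z.png')
E
```

```text
t: 25.2
eef_pos: [473.9, 92.0, 44.7]
tcp_rot: [-3.142, -0.01, -0.04]
ft_force: [-0.4, 0.8, 1.5]
opening: 0.42
t: 25.82
eef_pos: [473.7, 92.0, 60.8]
tcp_rot: [-3.142, -0.01, -0.04]
ft_force: [-0.3, 0.3, 0.1]
opening: 0.416
t 25.82 at [473.7  92.   60.8] yaw -2.3 F [-0.3  0.3  0.1] open 0.416 -> shift [-0.4  0.5 16.8] turn -0.3
```

View pics/s14z.png

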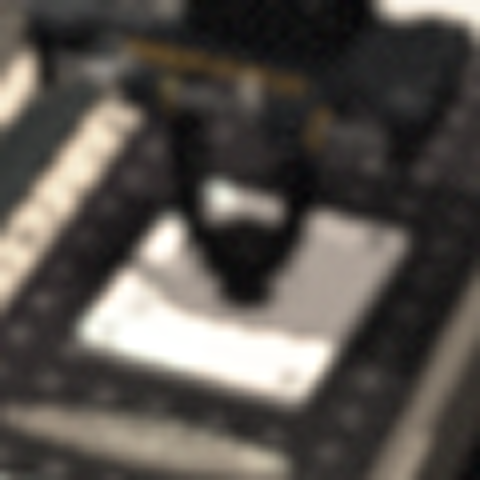

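```bash
python3 -m pendant '[[0,0,-25,0],[2,20,-60,0],[6,60,-68,0],[12,115,-68,0],[18,165,-68,0],[26,200,-68,0],[30,211,-68,0],[30,211,-68,0]]' 0.7
python3 - <<'E'
from edge import *
for i in range(3): vision.read_camera('side')
S=snap('side','s15.png');overlay(S,[],(235,305,130,190),8,'s15z.png')
plan(494.9,-119,60,-2)
E
```

```text
t: 26.88
eef_pos: [494.4, -120.0, 128.7]
tcp_rot: [-3.141, -0.01, -0.041]
ft_force: [-0.7, 0.5, -0.6]
opening: 0.418
t 27.07 at [ 494.3 -118.9  129. ] yaw -2.2 F [0.7 0.2 0.1] open 0.418 -> shift [-0.1  0.1 69. ] turn -0.2
```

View pics/s15z.png

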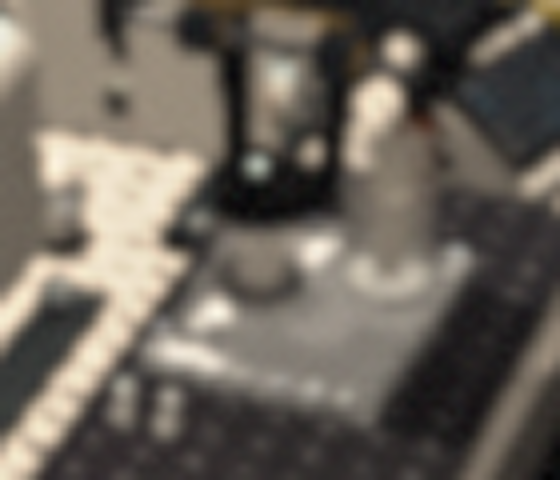

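```bash
python3 -m pendant '[[0,0,30,0],[0,0,55,0],[0,0,70,0],[0,0,78,0],[0,0,82,0],[0,0,84,0],[0,0,84,0],[0,0,84,0]]' 0.7
python3 -m pendant '[[0,0,1,0],[0,0,1,0],[0,0,1,0]]' 0.7
```

```text
t: 28.08
eef_pos: [495.3, -118.9, 45.3]
tcp_rot: [-3.142, -0.01, -0.039]
ft_force: [-0.3, -0.0, 0.3]
opening: 0.424
t: 28.45
eef_pos: [495.3, -119.0, 44.3]
tcp_rot: [-3.142, -0.01, -0.039]
ft_force: [-0.3, 1.3, 1.0]
opening: 0.417
```

```bash
python3 -m pendant '[[0,0,1,0],[0,0,1,0],[0,0,1,0]]' 0.7
```

```text
t: 28.82
eef_pos: [495.3, -119.0, 43.7]
tcp_rot: [3.141, -0.011, -0.039]
ft_force: [-0.7, 0.2, 5.6]
opening: 0.417
```

```bash
python3 -m pendant '[[0,0,0,0],[0,0,0,0],[0,0,0,0],[0,0,0,0]]' 0.36;  python3 -m pendant '[[0,0,-6,0],[0,0,-20,0],[0,0,-50,0],[0,0,-90,0],[0,0,-110,0],[0,0,-110,0],[0,0,-110,0]]' 0.36;python3 - <<'E'
from edge import *
S=snap('side','s16.png');overlay(S,[],(235,305,130,190),8,'s16z.png')
T=snap('top','t16.png')
plan(470,100,150,-84)
E
```

```text
t: 29.32
eef_pos: [495.3, -119.0, 43.6]
tcp_rot: [3.142, -0.011, -0.039]
ft_force: [0.4, -0.5, -0.0]
opening: 0.639
t: 30.2
eef_pos: [493.8, -118.8, 153.3]
tcp_rot: [-3.142, -0.01, -0.039]
ft_force: [-0.2, -0.0, -0.8]
opening: 0.64
t 30.3 at [ 493.8 -118.8  152.8] yaw -2.2 F [-0.4  0.2 -0.2] open 0.641 -> shift [ -32.3 -217.7    2.6] turn 81.8
```

View pics/s16z.png

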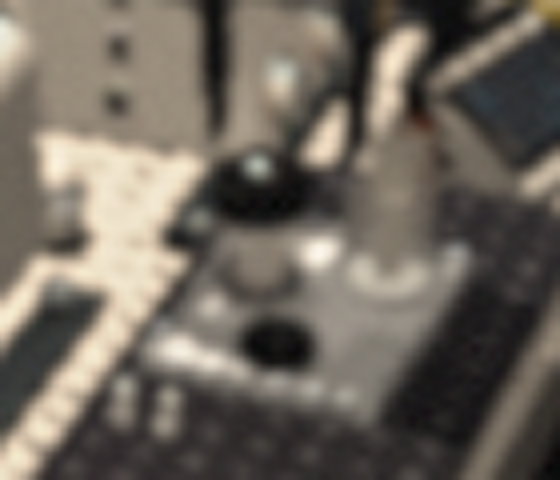

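```bash
python3 -m pendant '[[-5,-25,0,10],[-10,-65,0,20],[-15,-110,0,30],[-22,-150,0,40],[-28,-185,0,50],[-32,-210,0,60],[-32,-215,0,70],[-32,-218,0,80]]' 0.36;python3 - <<'E'
from edge import *
for i in range(3): vision.read_camera('side')
S=snap('side','s17.png');T=snap('top','t17.png')
print('dish net',boxes(T,'dish_mid',42),boxes(S,'dish_mid',42))
D=cyl([(19,42),(19,53)]);t=(T,gray(T));s=(S,gray(S))
print('dish',fitpose([t],D,(490,337),False,-1),fitpose([s],D,(490,337),False,-1))
print('cad',fitpose([t],CAD,(493,336,6.5)),fitpose([s],CAD,(493,333,6.5)))
plan(490,337,100,-83.5)
P=[(rot(circ(19,53),0,[490,337,0]),(0,0,255))]
overlay(T,P,(150,230,165,225),9,'t17z.png');overlay(S,P,(190,250,210,290),7,'s17z.png')
E
```

```text
t: 31.3
eef_pos: [469.9, 100.8, 151.8]
tcp_rot: [-3.134, -0.001, -1.44]
ft_force: [-0.4, 0.2, -0.4]
opening: 0.642
dish net [(0.46, array([492. , 336.3]), 124, 105), (0.26, array([483.2, 334.4]), 1129, 105)] [(0.6, array([491.4, 335.2]), 102, 123)]
dish (array([489.3, 335.2]), np.float64(35.4)) (array([487.4, 341.9]), np.float64(76.7))
cad (array([494.2, 336.1,   6.4]), np.float64(58.1)) (array([493.5, 332.7,   6.6]), np.float64(92.0))
t 31.65 at [470.2 100.1 152.4] yaw -82.1 F [-0.3 -0.5  0.8] open 0.641 -> shift [-232.   -51.8   52.6] turn 1.4
```

View pics/t17z.png

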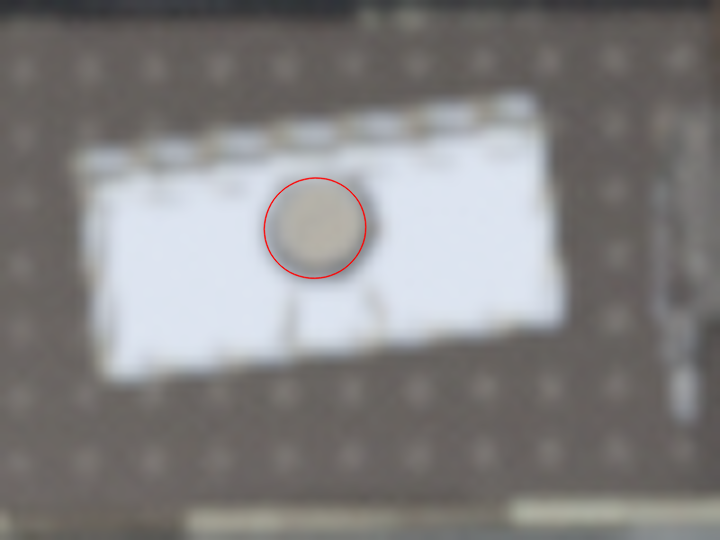

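View pics/s17z.png

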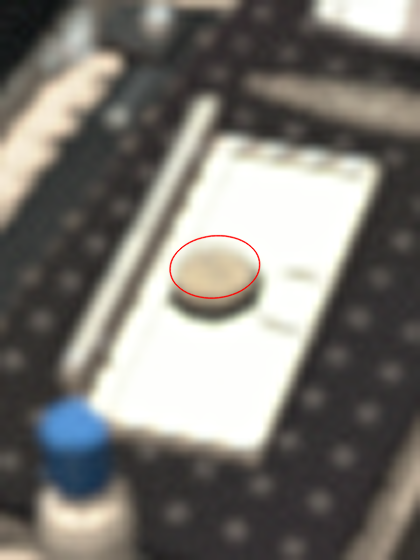

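```bash
python3 -m pendant '[[-40,-10,0,1],[-95,-22,0,1],[-150,-34,10,1],[-205,-46,30,1],[-232,-52,45,1],[-232,-52,53,1],[-232,-52,53,1],[-232,-52,53,1]]' 0.36;python3 - <<'E'
from edge import *
S=vision.read_camera('side')
plan(490,337,48,-83.5)
overlay(S,[],(190,250,200,280),7,'s18z.png')
E
```

```text
t: 32.65
eef_pos: [490.6, 336.0, 100.2]
tcp_rot: [-3.133, -0.001, -1.451]
ft_force: [-0.6, -0.2, 1.1]
opening: 0.639
t 32.7 at [490.7 336.1 100.3] yaw -83.2 F [-0.1 -0.4  0.4] open 0.639 -> shift [-1.   1.1 52.3] turn 0.3
```

View pics/s18z.png

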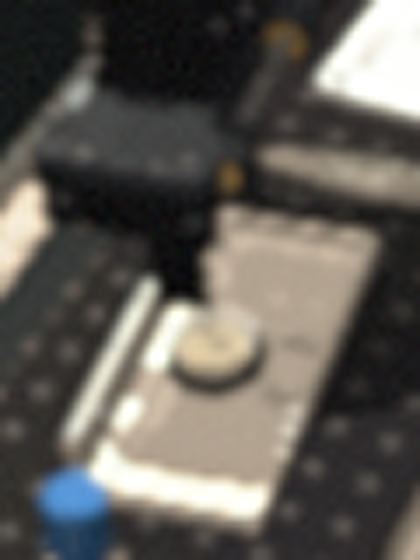

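```bash
python3 -m pendant '[[-1,1,20,0],[-1,1,35,0],[-1,1,44,0],[-1,1,49,0],[-1,1,51,0],[-1,1,52,0],[-1,1,52,0],[-1,1,52,0]]' 0.36;python3 - <<'E'
from edge import *
plan(490,337,48,-83.5)
E
```

```text
t: 33.7
eef_pos: [490.1, 337.1, 48.5]
tcp_rot: [-3.132, -0.001, -1.451]
ft_force: [0.0, 0.4, 0.1]
opening: 0.639
t 33.7 at [490.1 337.1  48.5] yaw -83.1 F [0.  0.4 0.1] open 0.639 -> shift [0.1 0.2 0.5] turn 0.4
```

```bash
python3 -m pendant '[[0,0,1,0],[0,0,1,0],[0,0,1,0]]' 0.36; python3 -m pendant '[[0,0,0,0],[0,0,0,0],[0,0,0,0],[0,0,0,0],[0,0,0,0],[0,0,0,0]]' 0.72
python3 -m pendant '[[0,0,-3,0],[0,0,-8,0],[0,0,-16,0],[0,0,-16,0],[0,0,-16,0]]' 0.72
python3 - <<'E'
from edge import *
S=vision.read_camera('side')
plan(490,337,48,-83.5)
overlay(S,[],(190,250,200,280),7,'s19z.png')
E
```

```text
t: 34.08
eef_pos: [490.2, 337.1, 47.5]
tcp_rot: [-3.132, -0.001, -1.451]
ft_force: [-1.1, -0.4, 0.2]
opening: 0.641
t: 34.83
eef_pos: [490.1, 337.1, 47.5]
tcp_rot: [-3.132, -0.001, -1.451]
ft_force: [-0.2, -0.1, -0.5]
opening: 0.385
t: 35.45
eef_pos: [490.0, 337.1, 63.6]
tcp_rot: [-3.132, -0.001, -1.451]
ft_force: [-0.2, 0.4, -0.7]
opening: 0.384
t 35.5 at [489.9 337.1  63.5] yaw -83.1 F [ 1.  -1.2  0.3] open 0.385 -> shift [ 0.1  0.1 15.5] turn 0.4
```

View pics/s19z.png

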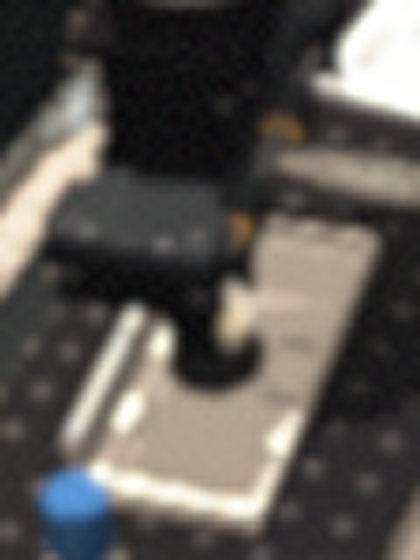

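```bash
python3 - <<'E'
from edge import *
S=vision.read_camera('side')
P=[(rot(rec(19,31,-10,10,63.5),96.9,[490,337,0]),(0,0,255))]
for x,c in((490,(0,255,0)),(485,(255,0,255))): P+=[(rot(circ(19,69),0,[x,337,0]),c)]
overlay(S,P,(190,250,200,280),7,'s20z.png')
E
```

```text
(no output)
```

View pics/s20z.png

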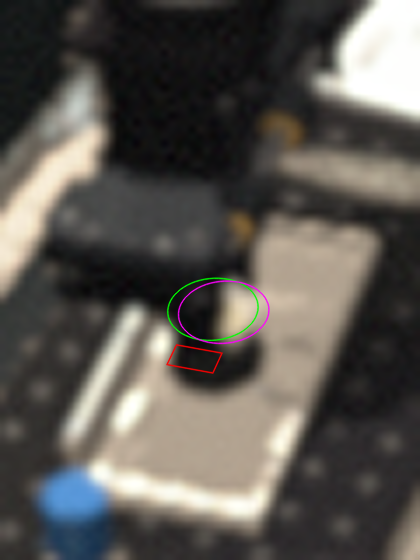

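```bash
python3 - <<'E'
from edge import *
S=snap('side','s21.png');T=snap('top','t21.png');t=(T,gray(T));s=(S,gray(S))
for nm,m in (('hole',cyl([(15,38),(15,38)])),('rec',cyl([(23,42)]))):
    print(nm,fitpose([t],m,(474,92),False,-1),fitpose([s],m,(474,92),False,-1))
P=[(rot(circ(15,38),0,[474,91.5,0]),(0,0,255)),(rot(circ(23,42),0,[474,91.5,0]),(0,255,0))]
overlay(T,P,(235,285,170,220),8,'t21z.png');overlay(S,P,(230,280,180,230),8,'s21z.png')
plan(474,91.5,90,-87)
a=cv2.imread('pics/t21z.png');b=cv2.imread('pics/s21z.png');cv2.imwrite('pics/ts21.png',np.hstack([a,b])[:, :800])
E
```

```text
hole (array([474.2,  92.3]), np.float64(64.0)) (array([472.7,  91.4]), np.float64(79.6))
rec (array([485.1,  92.8]), np.float64(22.1)) (array([474.7,  84.9]), np.float64(31.4))
t 35.65 at [489.9 337.1  63.4] yaw -83.1 F [ 1.5 -0.2 -0.5] open 0.385 -> shift [241.9  44.9 -26.9] turn 3.9
```

View pics/ts21.png

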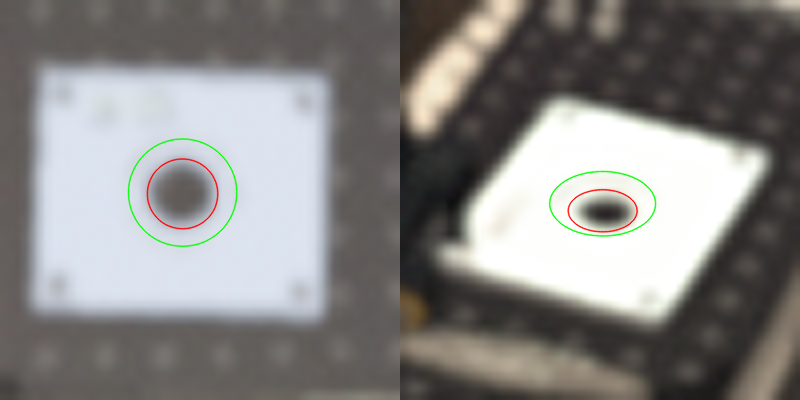

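```bash
python3 -m pendant '[[0,0,-15,0],[15,3,-30,0],[50,9,-37,1],[95,17,-37,2],[145,26,-37,3],[195,36,-34,4],[230,42,-30,4],[241,45,-27,4]]' 0.72; python3 -m pendant '[[0,0,0,0],[0,0,0,0]]' 0.72
python3 - <<'E'
from edge import *
plan(474,91.8,52,-87)
E
```

```text
t: 36.65
eef_pos: [473.6, 90.4, 91.0]
tcp_rot: [-3.131, -0.0, -1.524]
ft_force: [-1.2, 0.9, 0.4]
opening: 0.386
t: 36.9
eef_pos: [473.7, 91.0, 91.4]
tcp_rot: [-3.13, -0.0, -1.523]
ft_force: [-0.6, -0.8, -0.2]
opening: 0.387
t 36.9 at [473.7  91.   91.4] yaw -87.3 F [-0.6 -0.8 -0.2] open 0.387 -> shift [-0.8  0.1 39.4] turn -0.3
```

```bash
python3 -m pendant '[[-1,0,15,0],[-1,0,28,0],[-1,0,35,0],[-1,0,39,0],[-1,0,41,0],[-1,0,42,0],[-1,0,43,0],[-1,0,43,0]]' 0.72
python3 - <<'E'
from edge import *
plan(474,91.8,43.7,-87)
S=vision.read_camera('side');overlay(S,[],(230,280,180,230),8,'s22z.png')
E
```

```text
t: 37.9
eef_pos: [474.3, 92.0, 48.5]
tcp_rot: [-3.13, -0.0, -1.523]
ft_force: [-1.0, -0.1, -0.3]
opening: 0.383
t 37.9 at [474.3  92.   48.5] yaw -87.3 F [-1.  -0.1 -0.3] open 0.383 -> shift [0.2 0.3 4.8] turn -0.3
```

View pics/s22z.png

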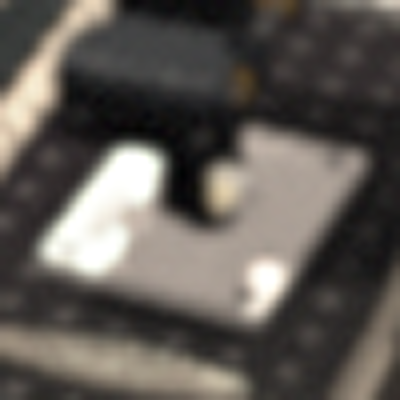

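```bash
python3 -m pendant '[[0,0,1,0],[0,0,2,0],[0,0,3,0],[0,0,4,0],[0,0,4,0],[0,0,4,0]]' 0.72
```

```text
t: 38.7
eef_pos: [474.3, 92.0, 44.5]
tcp_rot: [-3.13, -0.0, -1.523]
ft_force: [0.5, 0.6, 0.2]
opening: 0.384
```

```bash
python3 -m pendant '[[0,0,1,0],[0,0,1,0],[0,0,1,0]]' 0.72
```

```text
t: 39.08
eef_pos: [474.3, 92.0, 43.5]
tcp_rot: [-3.13, -0.0, -1.523]
ft_force: [-0.1, 0.3, 0.1]
opening: 0.386
```

```bash
python3 -m pendant '[[0,0,0.5,0],[0,0,0.5,0],[0,0,0.5,0]]' 0.72
```

```text
t: 39.45
eef_pos: [474.3, 92.0, 43.4]
tcp_rot: [-3.13, -0.0, -1.523]
ft_force: [-1.6, -0.5, 7.0]
opening: 0.384
```

Contact (7 N) at the expected seated height. I release and look.

```bash
python3 -m pendant '[[0,0,0,0],[0,0,0,0],[0,0,0,0],[0,0,0,0]]' 0.42;  python3 -m pendant '[[0,0,-3,0],[0,0,-12,0],[0,0,-40,0],[0,0,-80,0],[0,0,-110,0],[0,0,-110,0],[0,0,-110,0]]' 0.36;python3 - <<'E'
from edge import *
for i in range(3): S=vision.read_camera('side')
plan(465.5,-40,180,-87)
S=snap('side','s23.png')
P=[(rot(circ(19,49),0,[474.3,92,0]),(0,0,255))]
overlay(S,[],(230,280,180,230),8,'s23a.png');overlay(S,P,(230,280,180,230),8,'s23b.png')
a=cv2.imread('pics/s23a.png');b=cv2.imread('pics/s23b.png');cv2.imwrite('pics/s23z.png',np.hstack([a,b]))
E
```

```text
t: 39.95
eef_pos: [474.3, 92.0, 43.3]
tcp_rot: [-3.13, -0.0, -1.523]
ft_force: [-0.4, 0.3, -0.1]
opening: 0.578
t: 40.83
eef_pos: [472.7, 91.9, 153.1]
tcp_rot: [-3.13, -0.0, -1.523]
ft_force: [-0.2, 0.5, 0.6]
opening: 0.64
t 40.98 at [472.7  91.9 152.5] yaw -87.3 F [1.2 0.5 0.7] open 0.641 -> shift [131.4  13.2 -27.6] turn -0.3
```

View pics/s23z.png

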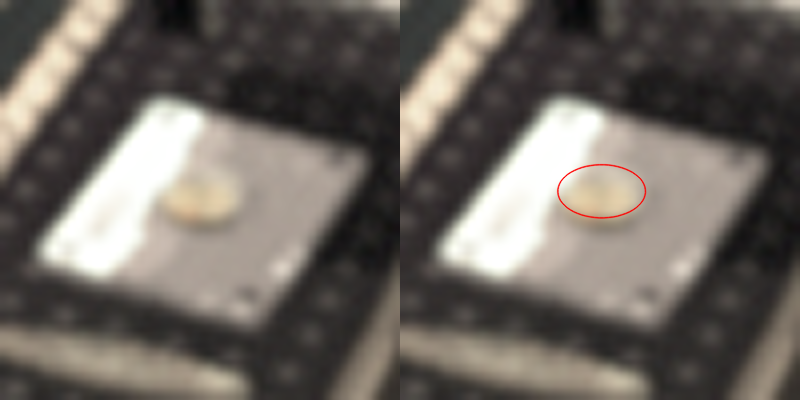

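```bash
python3 - <<'E'
from edge import *
plan(523.4,-174.8,180,-88)
E
python3 -m pendant '[[40,-6,-10,0],[95,-14,-20,0],[150,-22,-27,0],[205,-32,-27,1],[250,-37,-27,1],[264,-38,-27,1],[264,-38,-27,1],[264,-38,-27,1]]' 0.2; python3 - <<'E'
from edge import *
plan(523.4,-174.8,80,-88)
E
```

```text
t 41.02 at [472.7  91.9 152.5] yaw -87.3 F [-0.2  0.7  0.6] open 0.641 -> shift [268.8 -38.2 -27.1] turn 0.7
t: 42.02
eef_pos: [522.7, -168.8, 179.7]
tcp_rot: [-3.132, 0.001, -1.54]
ft_force: [-1.0, 0.4, -0.6]
opening: 0.801
t 42.02 at [ 522.7 -168.8  179.7] yaw -88.2 F [-1.   0.4 -0.6] open 0.801 -> shift [ 6.1  0.4 99.7] turn -0.2
```

```bash
python3 -m pendant '[[6,0,35,0],[6,0,65,0],[6,0,85,0],[6,0,95,0],[6,0,99,0],[6,0,99,0],[6,0,99,0]]' 0.2; python3 -m pendant '[[0,0,0,0],[0,0,0,0],[0,0,0,0],[0,0,0,0],[0,0,0,0],[0,0,0,0]]' 0.6; python3 -m pendant '[[0,0,-4,0],[0,0,-10,0],[0,0,-40,0],[0,0,-80,0],[0,0,-120,0],[0,0,-120,0],[0,0,-120,0],[0,0,-120,0]]' 0.6;  python3 - <<'E'
from edge import *
plan(490,10,205,-85)
p=snap('side','s24.png');overlay(p,[],(225,325,80,230),4,'s24z.png')
E
```

```text
t: 42.9
eef_pos: [524.1, -174.7, 81.4]
tcp_rot: [-3.131, 0.0, -1.539]
ft_force: [-0.1, 1.0, 0.3]
opening: 0.801
t: 43.65
eef_pos: [524.2, -174.7, 81.5]
tcp_rot: [-3.131, 0.0, -1.539]
ft_force: [-0.1, 0.0, 2.1]
opening: 0.528
t: 44.65
eef_pos: [522.5, -174.6, 200.4]
tcp_rot: [-3.133, 0.001, -1.539]
ft_force: [0.4, 0.2, -0.8]
opening: 0.534
t 44.65 at [ 522.5 -174.6  200.4] yaw -88.2 F [ 0.4  0.2 -0.8] open 0.534 -> shift [-185.5   26.6   -4.7] turn -3.2
```

View pics/s24z.png

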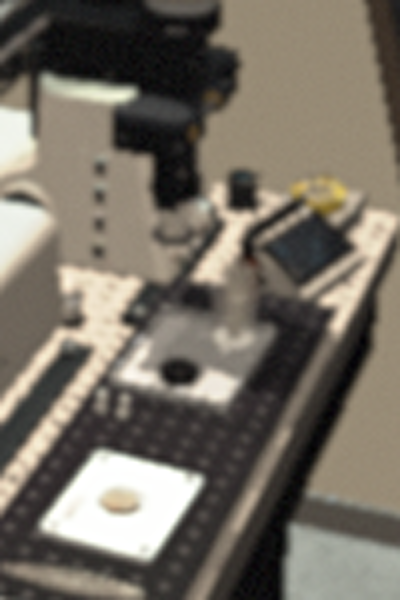

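```bash
python3 -m pendant '[[-30,5,0,0],[-80,12,0,-1],[-135,19,0,-2],[-190,26,0,-2],[-250,34,0,-3],[-310,41,0,-3],[-360,46,0,-4],[-380,48,0,-4]]' 0.6; python3 -m pendant '[[0,0,0,0],[0,0,0,0]]' 0.6; python3 - <<'E'
from edge import *
plan(473.5,384.5,180,-84)
E
```

```text
t: 45.7
eef_pos: [461.8, 206.0, 199.6]
tcp_rot: [-3.134, 0.0, -1.467]
ft_force: [-0.8, -0.2, -0.9]
opening: 0.531
t: 45.95
eef_pos: [461.7, 205.5, 199.2]
tcp_rot: [-3.135, -0.0, -1.467]
ft_force: [0.1, -0.4, -1.4]
opening: 0.532
t 45.95 at [461.7 205.5 199.2] yaw -84.0 F [ 0.1 -0.4 -1.4] open 0.532 -> shift [-176.8  -30.2   19.3] turn -0.0
```

```bash
python3 -m pendant '[[-30,-5,5,0],[-80,-14,12,0],[-130,-22,19,0],[-168,-29,30,0],[-177,-30,50,0],[-177,-30,80,0],[-177,-30,90,0],[-177,-30,90,0]]' 0.6; python3 - <<'E'
from edge import *
p=snap('side','s25.png');overlay(p,[],(180,280,160,300),4.2,'s25z.png')
plan(473.5,384.5,85,-84)
E
```

```text
t: 46.95
eef_pos: [474.0, 383.6, 109.0]
tcp_rot: [-3.136, -0.001, -1.468]
ft_force: [-0.2, -0.2, -0.8]
opening: 0.528
t 47.0 at [474.3 384.1 109.8] yaw -84.1 F [ 0.2 -0.3 -1.1] open 0.536 -> shift [-0.5  0.9 24.8] turn -0.1
```

View pics/s25z.png

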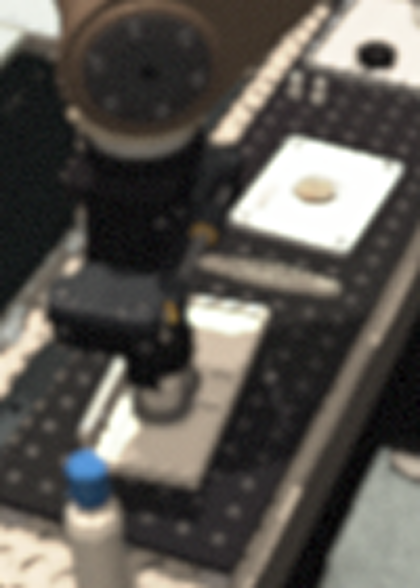

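```bash
python3 -m pendant '[[0,1,10,0],[0,1,18,0],[0,1,23,0],[0,1,25,0],[0,1,26,0],[0,1,26,0],[0,1,26,0]]' 0.6; python3 -m pendant '[[0,0,0.5,0],[0,0,1,0],[0,0,1,0],[0,0,1,0]]' 0.6
```

```text
t: 47.88
eef_pos: [473.5, 384.0, 83.9]
tcp_rot: [-3.135, 0.0, -1.468]
ft_force: [0.1, -0.6, -0.6]
opening: 0.534
t: 48.38
eef_pos: [473.5, 384.0, 82.9]
tcp_rot: [-3.135, 0.0, -1.468]
ft_force: [-0.2, -0.5, -1.6]
opening: 0.533
```

```bash
python3 -m pendant '[[0,0,0.5,0],[0,0,1,0],[0,0,1,0],[0,0,1,0]]' 0.6
```

```text
t: 48.88
eef_pos: [473.6, 384.1, 82.5]
tcp_rot: [-3.134, 0.0, -1.468]
ft_force: [-1.0, -0.5, 4.6]
opening: 0.528
```

Contact at 82.5, as expected for the bay floor. Release.

```bash
python3 -m pendant '[[0,0,0,0],[0,0,0,0],[0,0,0,0],[0,0,0,0]]' 0.2;  python3 -m pendant '[[0,0,-10,0],[0,0,-30,0],[0,0,-70,0],[0,0,-110,0],[0,0,-110,0],[0,0,-110,0]]' 0.2;python3 - <<'E'
from edge import *
plan(460,160,190,-85)
p=snap('side','s26.png');overlay(p,[],(180,280,160,300),4.2,'s26z.png')
E
```

```text
t: 49.38
eef_pos: [473.6, 384.1, 82.4]
tcp_rot: [-3.134, 0.0, -1.468]
ft_force: [-0.4, -0.1, 0.2]
opening: 0.794
t: 50.12
eef_pos: [472.5, 383.8, 192.2]
tcp_rot: [-3.134, 0.0, -1.468]
ft_force: [-1.0, -0.2, -0.2]
opening: 0.804
t 50.12 at [472.5 383.8 192.2] yaw -84.1 F [-1.  -0.2 -0.2] open 0.804 -> shift [221.3  35.5   1.9] turn 0.9
```

View pics/s26z.png

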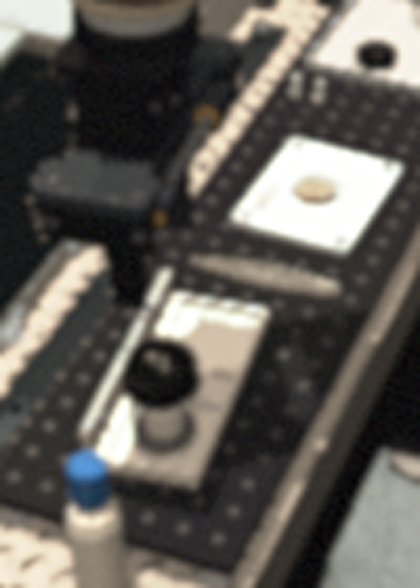

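```bash
python3 -m pendant '[[60,6,0,0],[120,12,0,0],[180,18,0,1],[240,24,0,2],[300,34,0,2],[360,40,0,3],[415,45,0,3],[440,47,0,4]]' 0.2;python3 - <<'E'
from edge import *
for i in range(4): vision.read_camera('side')
plan(465.5,-206.6,185,-88)
E
```

```text
t: 51.18
eef_pos: [470.3, -61.2, 190.6]
tcp_rot: [-3.137, 0.0, -1.54]
ft_force: [0.8, 0.3, 0.8]
opening: 0.799
t 51.38 at [470.5 -58.6 190.8] yaw -88.1 F [0.3 0.1 0.3] open 0.796 -> shift [147.7   9.8   5.6] turn -0.1
```

```bash
python3 -m pendant '[[45,3,0,0],[95,6,0,0],[135,9,5,0],[148,10,5,0],[148,10,5,0],[148,10,5,0],[148,10,5,0]]' 0.2;python3 - <<'E'
from edge import *
plan(465.9,-206.6,69,-88)
p=snap('side','s27.png');overlay(p,[],(225,325,80,230),4,'s27z.png')
E
```

```text
t: 52.25
eef_pos: [465.5, -205.7, 185.8]
tcp_rot: [-3.137, 0.001, -1.537]
ft_force: [-0.0, -0.4, 0.1]
opening: 0.798
t 52.25 at [ 465.5 -205.7  185.8] yaw -88.1 F [-0.  -0.4  0.1] open 0.798 -> shift [  1.    0.2 116.8] turn -0.1
```

View pics/s27z.png

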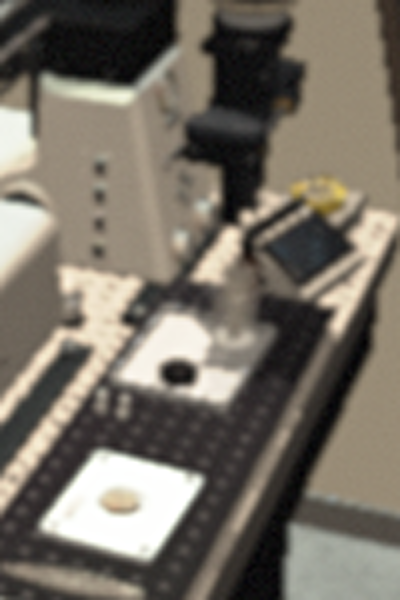

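```bash
python3 -m pendant '[[1,0,40,0],[1,0,75,0],[1,0,98,0],[1,0,110,0],[1,0,116,0],[1,0,117,0],[1,0,117,0]]' 0.2; python3 -m pendant '[[0,0,0,0],[0,0,0,0],[0,0,0,0],[0,0,0,0],[0,0,0,0],[0,0,0,0]]' 0.62; python3 -m pendant '[[0,0,-4,0],[0,0,-10,0],[0,0,-40,0],[0,0,-80,0],[0,0,-110,0],[0,0,-110,0],[0,0,-110,0],[0,0,-110,0]]' 0.62;  python3 - <<'E'
from edge import *
plan(465,150,185,-84)
p=snap('side','s28.png');overlay(p,[],(225,325,80,230),4,'s28z.png')
E
```

```text
t: 53.18
eef_pos: [466.3, -207.0, 69.4]
tcp_rot: [-3.136, 0.0, -1.537]
ft_force: [0.2, 1.2, 0.9]
opening: 0.8
t: 53.92
eef_pos: [466.4, -207.1, 69.5]
tcp_rot: [-3.136, -0.0, -1.537]
ft_force: [1.0, -0.1, 2.1]
opening: 0.514
t: 54.92
eef_pos: [465.4, -206.8, 178.4]
tcp_rot: [-3.137, 0.001, -1.537]
ft_force: [-0.5, 0.6, -0.5]
opening: 0.513
t 54.92 at [ 465.4 -206.8  178.4] yaw -88.1 F [-0.5  0.6 -0.5] open 0.513 -> shift [-356.6  -11.7   -6.2] turn -4.1
```

View pics/s28z.png

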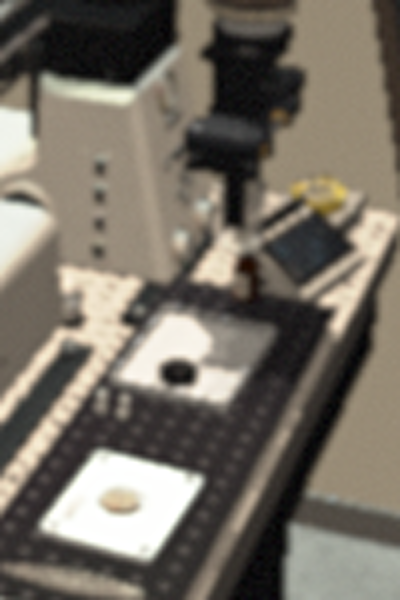

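```bash
python3 -m pendant '[[-30,-1,0,0],[-80,-3,0,-1],[-135,-5,0,-2],[-190,-7,0,-2],[-250,-9,0,-3],[-310,-11,0,-4],[-350,-12,0,-4],[-360,-12,0,-4]]' 0.62; python3 -m pendant '[[0,0,0,0],[0,0,0,0]]' 0.62; python3 - <<'E'
from edge import *
plan(484,288.5,150,-84)
E
```

```text
t: 55.98
eef_pos: [464.9, 155.2, 178.2]
tcp_rot: [-3.138, 0.001, -1.465]
ft_force: [-0.3, -0.3, -1.2]
opening: 0.518
t: 56.22
eef_pos: [464.9, 154.3, 177.9]
tcp_rot: [-3.139, 0.0, -1.465]
ft_force: [0.0, -0.5, -0.9]
opening: 0.515
t 56.23 at [464.9 154.3 177.9] yaw -84.0 F [ 0.  -0.5 -0.9] open 0.515 -> shift [-131.5  -33.1   28.1] turn 0.0
```

```bash
python3 -m pendant '[[-30,-8,5,0],[-75,-19,15,0],[-115,-29,25,0],[-130,-33,40,0],[-131,-33,65,0],[-131,-33,80,0],[-131,-33,80,0],[-131,-33,80,0]]' 0.62; python3 - <<'E'
from edge import *
p=snap('side','s29.png');overlay(p,[],(180,280,160,300),4.2,'s29z.png')
plan(484,288.5,72,-84)
E
```

```text
t: 57.22
eef_pos: [484.6, 287.7, 98.7]
tcp_rot: [-3.138, 0.001, -1.466]
ft_force: [0.7, 0.0, -1.3]
opening: 0.515
t 57.27 at [484.6 287.8  98.9] yaw -84.0 F [-0.7 -0.1 -0.5] open 0.518 -> shift [-0.7  0.6 26.9] turn 0.0
```

View pics/s29z.png

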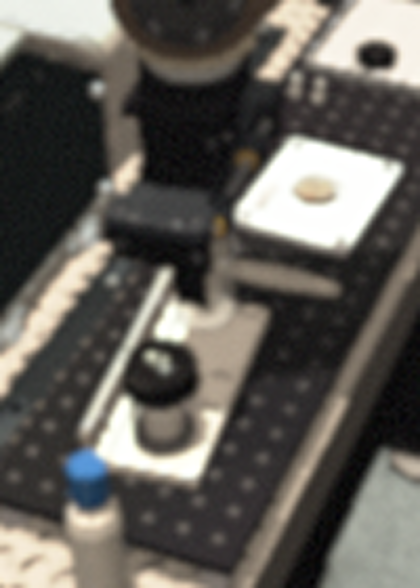

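```bash
python3 -m pendant '[[-1,0,12,0],[-1,0,21,0],[-1,0,25,0],[-1,0,27,0],[-1,0,27,0],[-1,0,27,0]]' 0.62; python3 -m pendant '[[0,0,0.5,0],[0,0,1,0],[0,0,1,0],[0,0,1,0]]' 0.62
```

```text
t: 58.02
eef_pos: [484.7, 288.9, 72.1]
tcp_rot: [-3.138, 0.001, -1.466]
ft_force: [0.2, 0.2, -0.5]
opening: 0.513
t: 58.52
eef_pos: [484.7, 288.9, 71.1]
tcp_rot: [-3.138, 0.001, -1.466]
ft_force: [-0.7, -0.4, -0.8]
opening: 0.517
```

```bash
python3 -m pendant '[[0,0,0.5,0],[0,0,1,0],[0,0,1,0],[0,0,1,0]]' 0.62
```

```text
t: 59.02
eef_pos: [484.8, 288.9, 70.5]
tcp_rot: [-3.137, 0.001, -1.466]
ft_force: [0.2, -1.0, 5.3]
opening: 0.516
```

Contact at 70.5, exactly the bay-floor height. Release and back off.

```bash
python3 -m pendant '[[0,0,0,0],[0,0,0,0],[0,0,0,0],[0,0,0,0]]' 0.2;  python3 -m pendant '[[0,0,-10,0],[0,0,-30,0],[0,0,-70,0],[0,0,-120,0],[0,0,-130,0],[0,0,-130,0],[0,0,-130,0]]' 0.2; python3 -m pendant '[[50,10,0,0],[110,20,0,0],[170,30,0,0],[230,40,0,0],[290,50,0,0],[320,52,0,0],[320,52,0,0]]' 0.2; python3 - <<'E'
from edge import *
for i in range(3): vision.read_camera('side')
S=snap('side','s30.png');T=snap('top','t30.png')
overlay(S,[],(190,300,140,300),3.6,'s30z.png');overlay(T,[],(130,390,150,240),3,'t30z.png')
plan(0,0,0)
print(boxes(T,'canister_mid',38)[:1],boxes(S,'canister_mid',38)[:1],boxes(T,'tub_mid',38)[:1],boxes(S,'tub_mid',38)[:1],boxes(S,'cleaner_mid',0)[:1])
t=(T,gray(T));s=(S,gray(S));D=cyl([(19,42),(19,49)]);C=cyl([(20.5,37),(20.5,49)])
print('cap',fitpose([t],C,(495,-119),False,-1),fitpose([s],C,(495,-119),False,-1))
E
```

```text
t: 59.52
eef_pos: [484.8, 288.9, 70.4]
tcp_rot: [-3.137, 0.001, -1.466]
ft_force: [-0.1, 0.1, 0.0]
opening: 0.797
t: 60.4
eef_pos: [483.7, 288.5, 199.1]
tcp_rot: [-3.139, 0.0, -1.466]
ft_force: [-0.6, 0.2, -0.6]
opening: 0.802
t: 61.28
eef_pos: [465.1, -36.8, 197.8]
tcp_rot: [-3.141, 0.001, -1.469]
ft_force: [-1.0, 0.0, -0.5]
opening: 0.799
t 61.52 at [465.4 -34.2 198.6] yaw -83.9 F [-0.1  0.2  0.2] open 0.798 -> shift [-83.2 459.5 197.8] turn 0
[(0.74, array([473.2, 384.4]), 232, 245)] [(0.8, array([471.7, 385.9]), 500, 489)] [(0.61, array([485.3, 287.1]), 223, 215)] [(0.94, array([481.2, 293.6]), 345, 467)] []
cap (array([529.2, -45. ]), np.float64(7.4)) (array([ 494.4, -120.6]), np.float64(81.9))
```

View pics/s30z.png

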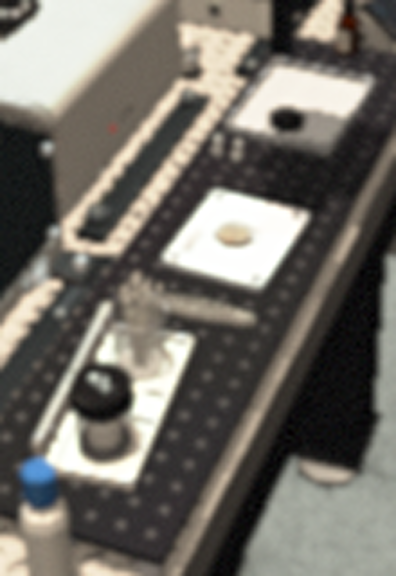

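View pics/t30z.png

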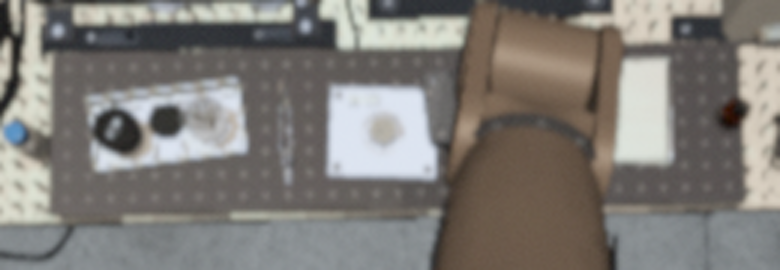

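```bash
python3 - <<'E'
from edge import *
print(job.job_done())
E
```

```text
the job is handed in; nothing more can be done
None
```

The job is done and handed in at about 61.5 s of the allowed 141 s; no verdict was reported.

- **Clearing the caddy:** I stood the canister and then the tub in the drip tray. Each met the tray floor at the height I expected.
- **Cap and dish:** I laid the cap flat in the tray and seated the dish in the insert. It touched down at the seated height with about 7 N and was released level, to within about 0.7° of tool tilt.
- **Putting back:** The canister and tub are back upright in their own bays. Each touched down within a millimetre of the bay-floor height and within about 3 mm of where it first stood.

**Last checks:** The final pictures show the dish inside the insert's opening, the cap flat in the tray and the gripper clear of everything. The canister and tub are upright in the caddy, and both bottles appear to be in their places.

**What disagreed or failed:**
- The two cameras differed by 2–6 mm in y on several things. I relied on the gripper positions and contact heights instead.
- My last fit of the cap in the top view failed because the arm hid it. The side view put it at (494, -121), where I had laid it.
- In the last check the cleaner-bottle detector returned nothing, so that bottle was checked only by eye. The oil bottle was also checked only by eye.

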